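Rotate the weld test coupons between jig, cooling rack and inspection tray

TASK

Move the three weld test coupons on by one station: lift the jig's clamp bar right up first and leave it standing up, then bring the flat coupon out of the jig to the cooling rack, the coupon with the pipe stub from the rack to the inspection tray, and the T-shaped coupon from the tray to the bed of the jig. No station holds two; the bare fire brick is free for parking one on the way. Finish with each coupon lying flat, centred on its station with its long side along the station's long side; never tip a coupon over, and leave the welding magnet where it is.

Things in the scene. Friction and masses are not known exactly. Their poses are not given: they have to be found in the camera images.
- butt_c (a point): flat butt-weld coupon: a bare steel plate 50 (x) by 100 (y, long) by 10 thick with one weld bead across its middle (about 2 mm proud) on a darker band, 0.4 kg. Starts on the bed of the jig, its long side across beneath the clamp bar. Point: its centre, 5 mm above its underside; z up.
- tee_c (a point): T-joint coupon: steel base plate 50 (x) by 100 (y, long) by 10 thick, with an upright fin across its middle 50 (x) by 10 thick (y) and 45 high, 55 high in all, 0.5 kg. Starts in the inspection tray. Point: in the fin, on the centre line, half-way up (27.5 mm above its underside); z up.
- pipe_c (a point): pipe-on-plate coupon: steel base plate 50 (x) by 100 (y, long) by 10 thick, with an upright pipe stub of 34 outer diameter, 45 high, on its middle, 55 high in all (the bore is closed), with a weld collar 44 wide and 5 high round its foot, 0.45 kg. Starts on the cooling rack. Point: in the pipe, on the axis, half-way up (27.5 mm above the underside); z up.
- jig: clamping jig, fixed: dark base plate 10 thick, from -45 to +115 in x and 130 wide in y, with a raised bed 50 (x) by 104 (y, long) whose top is 22 mm above the table. Origin: centre of the bed, at table height; x away from the robot, z up. The coupon's place is centred on the bed. The bar's hinge axis is parallel to y at x = +95, y = +38, z = 39 mm, between two cheeks up to z = 52 mm. A coupon lies 32 mm high, just beneath the bar.
- bar (a joint): clamp bar of the jig: steel bar 16 wide, 12 thick, 168 long, running from the hinge (far side) to -x, lying level just above the coupon at 0; angle in rad, grows as the handle end is lifted, straight up at 1.57, stop at 1.75; standing up it reaches 0.22 m above the table, so carry things over or round it. The hinge is stiff: the bar stays where it is left; lifting takes 3 to 4 N at the handle.
- bar_knob (a point): centre of the black T-handle, a crosswise cylinder 24 in diameter and 36 long with flat ends, parallel to the hinge axis (jig's y), on a 10 mm stem on top of the bar's free end: with the bar down it is 165 mm to -x of the hinge axis and 30 mm above it (69 mm above the table), at y = +38 mm in the jig's frame; it turns about the hinge with the bar.
- cooling_rack: cooling rack, fixed: a grate of five dark steel slats along y, 64 (x) by 120 (y, long), flat top 25 mm above the table. Origin: centre, at table height.
- inspection_tray: inspection tray, fixed: shallow plywood tray 90 (x) by 140 (y, long) outside, 20 high, walls 4 thick, inner floor about 5 mm above the table. Origin: centre, at table height.
- fire_brick: pale square fire brick, fixed, 114 by 114, 32 high, bare at the start. Origin: centre, at table height. Free place for parking one coupon.
- magnet: welding magnet: grey square block 90 by 90 by 25 high, steel faces, a dark dot in the middle. A bystander, loose: not to be disturbed. Origin: centre of the underside.
There are look-alikes about, which are no part of the job. What is shaped like the part that bears pipe_c but orange or pink is not meant.

How it is judged:
On the way:
1. the clamp bar is lifted right up while the flat coupon is still on the jig's bed (value of joint bar above 1.35 rad and horizontal distance between butt_c and jig below 0.025 m), for 0.2 s.
At the end, for the whole second after the job is handed in: Flat coupon on the cooling rack, T coupon on the jig bed, pipe coupon in the tray: each flat (0.08 rad), within 15 mm of the station centre, long side within 0.25 rad of the station's, released, at rest. Clamp bar up (over 1.35 rad); magnet within 30 mm of its start (horizontal distance between butt_c and cooling_rack below 0.015 m and angle between the y axis of butt_c and the y axis of cooling_rack, either way round below 0.25 rad and angle between each of butt_c, tee_c, pipe_c's own z axis and vertical below 0.08 rad and z of butt_c in the frame of cooling_rack between 0.027 and 0.033 m and horizontal distance between tee_c and jig below 0.015 m and angle between the y axis of tee_c and the y axis of jig, either way round below 0.25 rad and z of tee_c in the frame of jig between 0.0465 and 0.0525 m and horizontal distance between pipe_c and inspection_tray below 0.015 m and angle between the y axis of pipe_c and the y axis of inspection_tray, either way round below 0.25 rad and z of pipe_c in the frame of inspection_tray between 0.0265 and 0.0365 m and value of joint bar above 1.35 rad and distance of magnet from where it was at the start of the episode below 0.03 m and linear speed of each of butt, tee, pipe below 0.02 m/s); the robot touches nothing.
It fails at once if a coupon is tipped over (more than 0.7 rad) (angle between any of butt_c, tee_c, pipe_c's own z axis and vertical above 0.7 rad).
It fails at once if the welding magnet is pushed away (more than 30 mm) (distance of magnet from where it was at the start of the episode above 0.03 m).
It also fails if it takes over 138 s, if anything falls off the work surface, if the arm or the gripper's body presses on something with over 40 N, if the wrist force passes 120 N, or if a joint passes its speed limit or range.

ROBOT

A 6-joint arm with a two-finger parallel gripper is mounted at the origin on the work surface. World frame = base frame: x ahead of the robot, y to its left, z up, the work surface at z = 0. Lengths are in m, angles in rad, forces in N, time in s.
With the tool pointing down it reaches from about 0.425 to 0.95 m from the base axis. Payload 3.5 kg.
Tool frame: the origin (TCP) lies at the very end of the fingers, on their centre line; the grasp point (between the pads) lies 19 mm behind it; y points along the fingers, z is the direction in which the jaws open and shut, and the axes are right-handed (so a half turn about y gives the same grasp; the last joint's range is limited). The gripper opens to 85 mm and grips with 20 to 120 N. Pads are 22 mm wide; open, the fingers measure 114 mm over their backs; the gripper's body (76 mm by 85 mm) begins 54 mm behind the grasp point. The pads swing forward as they close: fully open they stand 13 mm farther back than shut.
Start: joints at [1.143, 0.286, 1.577, -0, 1.279, -0.15], TCP at [0.185, 0.649, 0.231] pointing down, gripper open.
Joint ranges: [-2.77, 2.77], [-0.9, 2.22], [0.21, 2.48], [-1.53, 4.67], [0.24, 2.81], [-2.84, 2.84]. Speed limits (rad/s): [2.79, 2.79, 3.14, 3.14, 3.14, 3.14].

INTERFACE

Orientations are given as a unit quaternion [w, x, y, z].
In Python, from rig import bot gives the robot as it stands.
- The arm moves only by the tool servo_tool, never from a script. Its argument "moves" is a list that holds one entry, the list of rows, each a list of 6 numbers: the shift along the tool's x, y, z in cm, then the turn, a rotation vector about the tool's x, y, z in units of 5 degrees (1.0 is 5 degrees). A call has 1 to 8 rows; each row shifts and turns the pose as measured when the row begins, along the tool's axes as they then stand; what a row does not reach is not made up. A row lasts 1/8 s, in which the tool goes at most 62.5 mm and 10.7 degrees, less where a joint would pass 70% of its speed; a pose out of reach is approached as far as the arm can. A call with a gripper value outside its range is refused whole. "jaw" is the opening, from -1 (shut) to 1 (fully open), set as the call begins (left out, the last holds). The fingers move at their own pace and stop on an object; "squeeze" is the grip in N (left out, the last holds). Time passes only in rows, so rows that do not move let the fingers close. It gives the time, the measured TCP pose, the force and the opening at its end, in the units of the state.
- bot.state(): the state, without advancing time (a new reading comes with each control period).
- bot.camera(name): name is "scene" or "side" or "wrist"; returns (picture, depth): 400x640x3 uint8, red, green, blue; 400x640 float32, m along the optical axis (not along the pixel's ray), 0 where there is no reading.
- bot.camera_info(name): a dict with "vfov" (degrees; the focal length in pixels is half the picture's height over the tangent of half this angle, whatever the lens; pixels are square), "cx", "cy" (the principal point, pixels), "world_to_cam" (4x4, takes a point from world to camera coordinates). Camera axes: x right, y up, looking along -z (the intrinsics and any distortion apply to the point x, -y, -z); pixel columns grow to the right and rows downward; lengths in m; the calibration is good to about 2 mm. The wrist camera is an equidistant fisheye: a pixel r from the principal point sees the ray r / f radians off the axis. A picture is of the moment at which its call begins: read the wrist's pose just before it. camera_info takes no time and is no camera call; for the wrist camera it gives the pose at the moment of the call.
- bot.close_job(): hands the job in, once; it reports no verdict.
The state is a dict: "time_s": time; "qpos": joint angles; "dq": joint speeds; "tau": joint torques, N m; "position": TCP position; "tool_rot": TCP orientation; "force": force on the tool from outside, world axes, zero at the start; "torque": the same for the moment, N m; "gripper_width": opening from 0.0 (shut) to 1.0 (fully open).
Only numpy, scipy, OpenCV 4.12 (cv2) and the standard library are available. Lean on these libraries where they do the work, as an engineer would, in place of code of your own. Each camera call takes 0.05 s, during which the arm holds its last target.

## Working session

There is one attempt and no reset: what is moved stays moved. The work goes in short steps, Python scripts to look and compute and a tool call to move; the robot and the scene stay as the last step left them, time stands still between calls to the robot, and variables do not carry over. Pictures are saved under pics/ and viewed, and the job is handed in when it is done.

Besides the shell and the picture viewer there is one more tool, called after "Request:" as name([rows], argument=value, ...), one row to a line, values as JSON. servo_tool: Moves the arm, as the interface text tells. Its arguments: {"type":"object","properties":{"moves":{"type":"array","items":{"type":"array","items":{"type":"array","items":{"type":"number"}}}},"jaw":{"type":"number"},"squeeze":{"type":"number"}},"required":["moves"]}

```bash
mkdir -p pics; ls
cat > h.py <<'E'
from rig import bot
import numpy as np, cv2
def snap(n,f):
    p,d=bot.camera(n); cv2.imwrite('pics/'+f+'.png',p[:,:,::-1]); np.savez('pics/'+f+'.npz',p=p,d=d,**{k:np.array(v) for k,v in bot.camera_info(n).items() if not isinstance(v,str)})
    return p,d
E
python3 - <<'E'
from h import *
for n in ('scene','side','wrist'):
    i=bot.camera_info(n); snap(n,n+'0'); print(n,i)
print(bot.state())
E
```

```text
pics
scene {'vfov': 54.922969282499096, 'cx': 320.6785800103413, 'cy': 200.05646889930563, 'world_to_cam': array([[-0.43557541,  0.90001903,  0.0154859 ,  0.23431766],
       [-0.55156221, -0.28045212,  0.78557351,  0.22003815],
       [ 0.71137416,  0.33363507,  0.61857453, -1.38710698],
       [ 0.        ,  0.        ,  0.        ,  1.        ]])}
side {'vfov': 43.98431253474414, 'cx': 314.12198099085845, 'cy': 199.4473773141339, 'world_to_cam': array([[ 0.75549513, -0.65508736,  0.00936323, -0.39528472],
       [ 0.36117712,  0.42837481,  0.82827901, -0.24270026],
       [-0.54660608, -0.62237897,  0.56023764, -0.81056633],
       [ 0.        ,  0.        ,  0.        ,  1.        ]])}
wrist {'vfov': 65.70646984690485, 'cx': 316.1866177599143, 'cy': 199.41830353589953, 'world_to_cam': array([[ 0.27359263,  0.96184262, -0.00241783, -0.67409052],
       [-0.91688903,  0.26004457, -0.30280576,  0.04044326],
       [-0.29062274,  0.08506231,  0.95304922, -0.38008596],
       [ 0.        ,  0.        ,  0.        ,  1.        ]])}
{'time_s': 0.15, 'qpos': array([ 1.14299840e+00,  2.87002933e-01,  1.57780281e+00, -3.04532113e-05,
        1.27859230e+00, -1.50000846e-01]), 'dq': array([ 0.00129038, -0.00374832, -0.00347955,  0.00010318, -0.00182686,
       -0.00120119]), 'tau': array([ 2.08235806e-04, -4.06601429e+01, -2.93140197e+01, -2.26612515e-04,
        3.94441755e-03, -2.78301934e-05]), 'position': array([0.18488265, 0.6486736 , 0.23025828]), 'tool_rot': array([-0.69968206,  0.70091163, -0.09806944,  0.0977255 ]), 'force': array([-0.39146112,  0.72959859, -0.34209309]), 'torque': array([ 0.04778308, -0.02115301,  0.00516973]), 'gripper_width': 1.0027388427664243}
```

View pics/scene0.png

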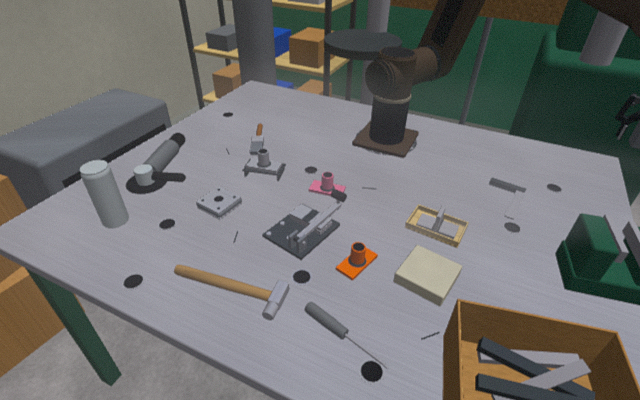

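View pics/side0.png

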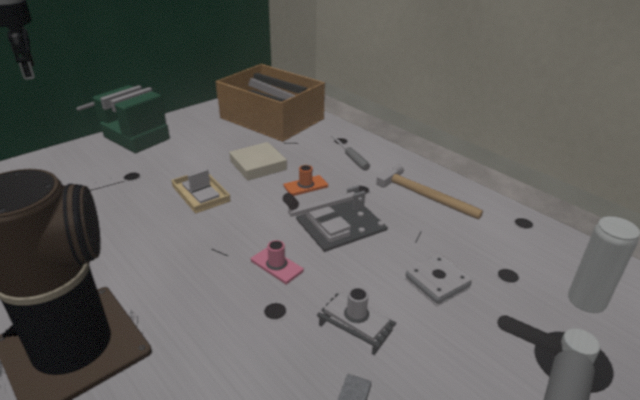

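View pics/wrist0.png

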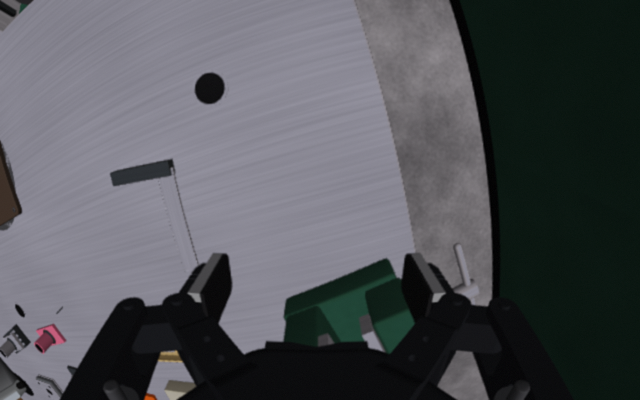

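The scene view shows the jig at (303,228), the tray with the T coupon at (437,224), and the brick at (428,272). The rack with the grey pipe coupon is at (265,165) and the magnet at (218,201). There are three pipe-on-plate candidates: orange (357,258), pink (328,185) and grey (265,160). Grey on the slatted rack is the one meant. I'll confirm that in a crop and measure from depth.

```bash
cat >> h.py <<'E'
def cloud(f):
    z=np.load('pics/'+f+'.npz'); p,d=z['p'],z['d']; h,w=d.shape
    fo=h/2/np.tan(np.radians(float(z['vfov']))/2)
    u,v=np.meshgrid(np.arange(w),np.arange(h))
    P=np.stack([(u-float(z['cx']))/fo*d,-(v-float(z['cy']))/fo*d,-d],-1)
    T=z['world_to_cam']; W=(P-T[:3,3])@T[:3,:3]
    W[d<=0]=np.nan
    return p,W
E
python3 - <<'E'
from h import *
s=cv2.imread('pics/scene0.png'); a=cv2.resize(s[130:310,190:480],None,fx=2.7,fy=2.7,interpolation=cv2.INTER_CUBIC); cv2.imwrite('pics/c1.png',a)
s=cv2.imread('pics/side0.png'); a=cv2.resize(s[130:370,160:480],None,fx=2.4,fy=2.4,interpolation=cv2.INTER_CUBIC); cv2.imwrite('pics/c2.png',a)
for f in('scene0','side0'):
    p,W=cloud(f)
    pts={'scene0':dict(pipe=(264,151),jig=(303,228),tray=(437,224),brick=(428,268),mag=(218,201),tab=(380,200)),'side0':dict(pipe=(357,292),brick=(257,155),mag=(438,275),tab=(220,270),tray=(200,190))}[f]
    for k,(u,v) in pts.items(): print(f,k,W[v,u].round(4))
E
```

```text
scene0 pipe [ 0.3813 -0.2663  0.08  ]
scene0 jig [ 0.5625 -0.039   0.009 ]
scene0 tray [0.4205 0.2705 0.0343]
scene0 brick [0.5773 0.2851 0.0336]
scene0 mag [ 0.5864 -0.2885  0.0253]
scene0 tab [ 0.3447  0.0969 -0.0032]
side0 pipe [ 0.3836 -0.2668  0.0813]
side0 brick [0.5739 0.2848 0.0344]
side0 mag [ 0.5721 -0.2961  0.0265]
side0 tab [ 0.2842  0.0058 -0.0008]
side0 tray [0.3893 0.2594 0.0162]
```

View pics/c1.png

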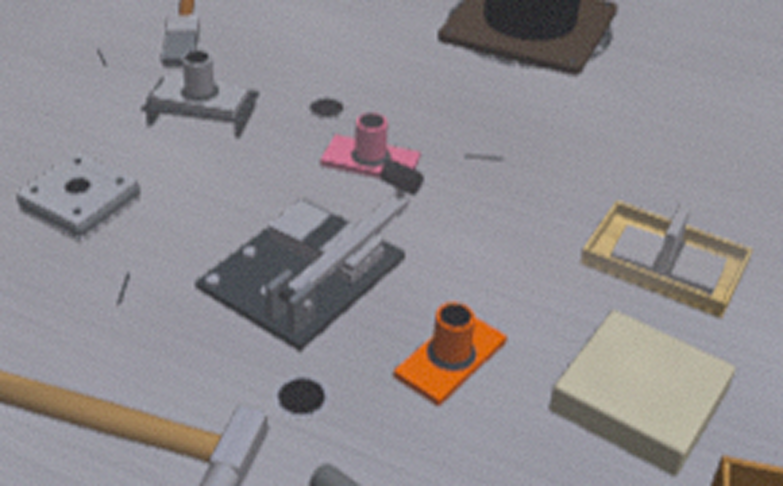

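View pics/c2.png

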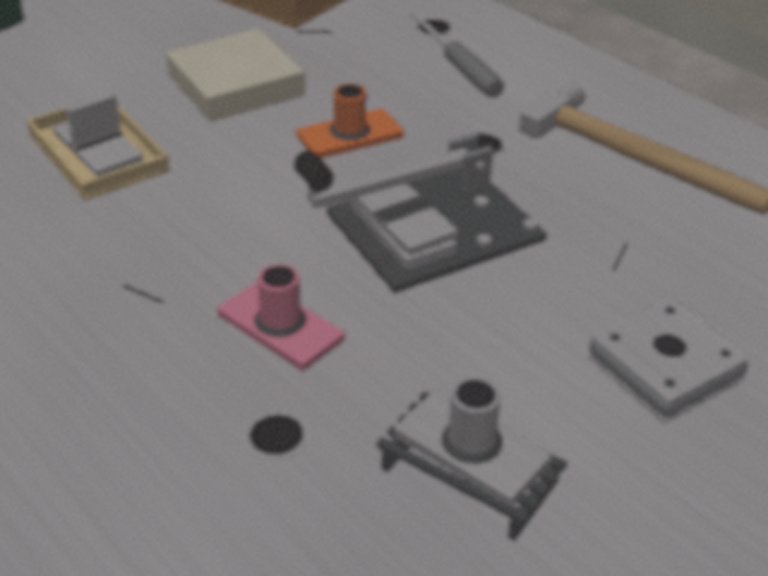

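The crops confirm it: the grey pipe coupon stands on the slatted rack, and the orange and pink ones stand bare on the table. Next I'll measure the plan outlines.

Run:
```python
from h import *
C={}
for f in('scene0','side0'):
    p,W=cloud(f); m=np.isfinite(W).all(-1); C[f]=(p[m],W[m])
    t=W[m]; 
    # table bias
    q=t[(abs(t[:,2])<.008)&(t[:,0]>.3)&(t[:,0]<.75)&(abs(t[:,1])<.4)]
    A=np.c_[q[:,:2],np.ones(len(q))]; print(f,'table',np.linalg.lstsq(A,q[:,2],rcond=None)[0].round(4))
    im=np.zeros((600,800,3),np.uint8)
    x=((t[:,0]-.27)*1000).astype(int); y=((.4-t[:,1])*1000).astype(int)
    o=np.argsort(t[:,2])
    for i in o:
        if 0<=x[i]<550 and 0<=y[i]<799 and t[i,2]<.15: cv2.circle(im,(y[i],599-x[i]),1,tuple(int(c) for c in p[m][i][::-1]),-1)
    cv2.imwrite('pics/top_'+f+'.png',im)
def rect(f,c,r,z0,z1,name):
    p,t=C[f]; k=(np.hypot(t[:,0]-c[0],t[:,1]-c[1])<r)&(t[:,2]>z0)&(t[:,2]<z1)
    q=t[k]
    if len(q)<20: print(name,f,'few');return
    (cx,cy),(w,h),a=cv2.minAreaRect((q[:,:2]*1000).astype(np.float32))
    print(name,f,len(q),'c',round(cx,1),round(cy,1),'wh',round(w,1),round(h,1),'ang',round(a,1),'medz',np.median(q[:,2]).round(4))
for f in C:
    rect(f,(.575,.285),.1,.027,.045,'brick')
    rect(f,(.578,-.292),.075,.018,.035,'mag')
    rect(f,(.40,.265),.095,.012,.028,'tray')
    rect(f,(.40,.265),.06,.035,.07,'fin')
    rect(f,(.383,-.267),.07,.026,.042,'pipeplate')
    rect(f,(.383,-.267),.04,.06,.09,'pipe')
    rect(f,(.383,-.267),.09,.018,.042,'rack')
```

```text
Still running in the background as job /tmp/bash_jobs.1000/dff5d5f6be55 (pid 545). You'll get a notice when it ends.
```

View pics/top_scene0.png

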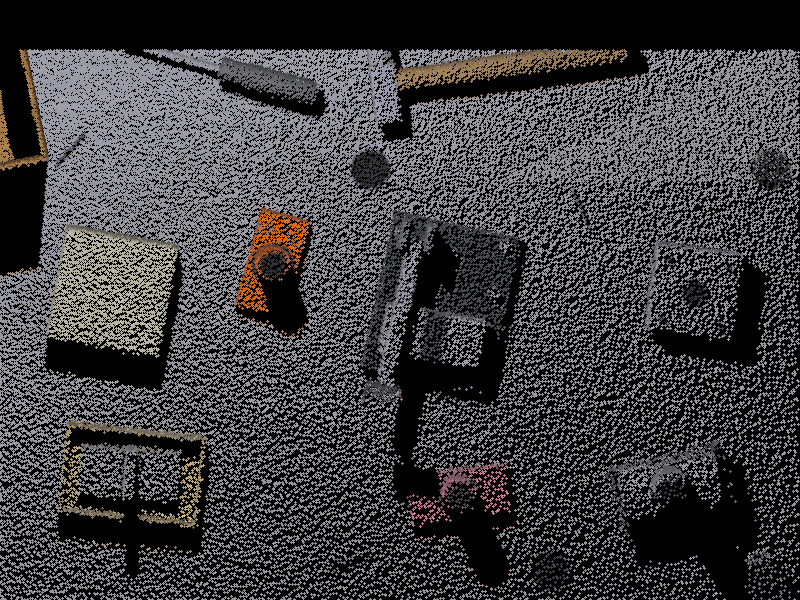

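```bash
kill -- -$(cat /tmp/bash_jobs.1000/dff5d5f6be55/pid)
cat >> h.py <<'E'
def plan(f,out,x0=.27,y0=.4,s=1000,zmax=.15):
    p,W=cloud(f); m=np.isfinite(W).all(-1); p=p[m]; t=W[m]
    k=(t[:,2]<zmax)&(t[:,0]>x0)&(t[:,0]<x0+.6*1000/s)&(t[:,1]<y0)&(t[:,1]>y0-.8*1000/s); p=p[k];t=t[k]
    im=np.zeros((600,800,3),np.uint8)
    for i in np.argsort(t[:,2]):
        cv2.circle(im,(int((y0-t[i,1])*s),599-int((t[i,0]-x0)*s)),1,tuple(int(c) for c in p[i][::-1]),-1)
    cv2.imwrite('pics/'+out+'.png',im)
def rect(f,c,r,z0,z1,name):
    p,W=cloud(f); t=W[np.isfinite(W).all(-1)]
    k=(np.hypot(t[:,0]-c[0],t[:,1]-c[1])<r)&(t[:,2]>z0)&(t[:,2]<z1)
    q=t[k]
    if len(q)<20: print(name,f,'few');return
    (cx,cy),(w,h),a=cv2.minAreaRect((q[:,:2]*1000).astype(np.float32))
    print(name,f,len(q),'c',round(cx,1),round(cy,1),'wh',round(w,1),round(h,1),'ang',round(a,1),'medz',np.median(q[:,2]).round(4))
E
timeout 200 python3 - <<'E'
from h import *
plan('side0','top_side0')
for f in('scene0','side0'):
    p,W=cloud(f); t=W[np.isfinite(W).all(-1)]
    q=t[(abs(t[:,2])<.008)&(t[:,0]>.3)&(t[:,0]<.75)&(abs(t[:,1])<.4)]
    A=np.c_[q[:,:2],np.ones(len(q))]; print(f,'table',np.linalg.lstsq(A,q[:,2],rcond=None)[0].round(4))
    rect(f,(.575,.285),.1,.027,.045,'brick')
    rect(f,(.578,-.292),.075,.018,.035,'mag')
    rect(f,(.40,.265),.095,.012,.028,'tray')
    rect(f,(.40,.265),.06,.035,.07,'fin')
    rect(f,(.383,-.267),.07,.026,.042,'pipeplate')
    rect(f,(.383,-.267),.04,.06,.09,'pipe')
    rect(f,(.383,-.267),.09,.018,.042,'rack')
    rect(f,(.44,.02),.04,.045,.09,'knob')
    rect(f,(.56,-.03),.11,.0255,.035,'coupon')
    rect(f,(.56,-.03),.13,.005,.015,'jigbase')
E
```

```text
scene0 table [ 0.0002 -0.     -0.0005]
brick scene0 1997 c 578.5 286.9 wh 114.1 117.2 ang 79.5 medz 0.0313
mag scene0 693 c 578.9 -293.5 wh 90.9 89.1 ang 80.6 medz 0.0244
tray scene0 781 c 395.0 267.5 wh 140.1 95.1 ang 84.3 medz 0.0146
fin scene0 94 c 397.3 270.3 wh 9.9 54.0 ang 86.1 medz 0.0564
pipeplate scene0 317 c 384.4 -266.3 wh 58.2 119.0 ang 8.1 medz 0.0342
pipe scene0 114 c 385.6 -268.7 wh 33.5 32.3 ang 17.2 medz 0.0771
rack scene0 475 c 385.8 -270.6 wh 71.9 121.8 ang 15.1 medz 0.0325
knob scene0 68 c 472.7 19.0 wh 38.0 13.3 ang 86.2 medz 0.0832
coupon scene0 466 c 576.3 -39.9 wh 100.6 136.5 ang 79.9 medz 0.0314
jigbase scene0 1184 c 567.0 -41.7 wh 132.7 162.9 ang 77.7 medz 0.0094
side0 table [0.001  0.0006 0.0002]
brick side0 1011 c 576.0 284.9 wh 119.8 114.3 ang 79.7 medz 0.0324
mag side0 1662 c 575.8 -295.6 wh 90.2 90.4 ang 82.5 medz 0.0255
tray side0 745 c 392.9 264.6 wh 146.9 91.1 ang 83.7 medz 0.016
fin side0 235 c 395.8 267.2 wh 15.3 51.5 ang 84.4 medz 0.0498
pipeplate side0 1312 c 380.4 -272.4 wh 62.2 118.9 ang 14.4 medz 0.0351
pipe side0 415 c 381.7 -271.3 wh 34.3 33.2 ang 41.5 medz 0.0796
rack side0 1818 c 381.1 -271.5 wh 66.6 120.4 ang 14.3 medz 0.0341
knob side0 207 c 469.6 16.8 wh 39.3 19.9 ang 74.8 medz 0.0798
coupon side0 687 c 563.6 -53.7 wh 92.2 134.8 ang 69.8 medz 0.0323
jigbase side0 1702 c 564.8 -42.2 wh 134.9 163.3 ang 77.2 medz 0.0105
```

View pics/top_side0.png

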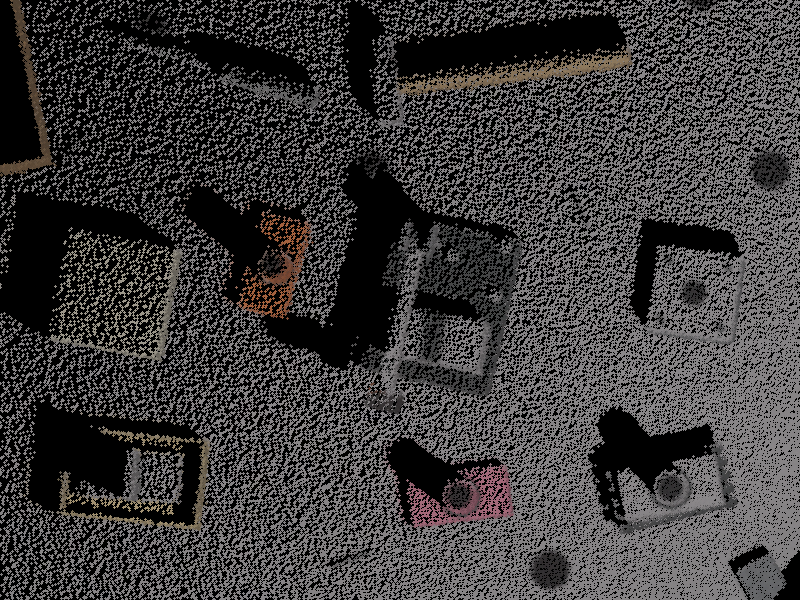

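```bash
cat >> h.py <<'E'
from scipy.spatial.transform import Rotation as Rn
def tool():
    s=bot.state(); q=s['tool_rot']; return np.array(s['position']),Rn.from_quat([q[1],q[2],q[3],q[0]]).as_matrix(),s
def goto(p,psi_deg):
    """delta in tool axes (cm) and rotation (5deg units) to reach TCP p, tool down, jaw dir psi"""
    P,R,s=tool(); a=np.radians(psi_deg)
    z=np.array([np.cos(a),np.sin(a),0]); y=np.array([0,0,-1.]); x=np.cross(y,z)
    R2=np.stack([x,y,z],1)
    d=R.T@(np.array(p)-P)*100; r=Rn.from_matrix(R.T@R2).as_rotvec()/np.radians(5)
    return d.round(2),r.round(2)
# jig frame
J=np.array([.5318,-.0344]); JY=np.radians(-12.5)
def jig(x,y): return J+np.array([x*np.cos(JY)-y*np.sin(JY),x*np.sin(JY)+y*np.cos(JY)])
E
python3 - <<'E'
from h import *
P,R,s=tool(); print(R.round(3)); print(np.degrees(np.arctan2(R[1,2],R[0,2])),np.degrees(s['qpos']).round(1))
k=jig(-.07,.038); print(k, jig(.125,.038))
for psi in(77.5,-102.5): print(goto([*k,.2],psi))
E
```

```text
[[ 0.962 -0.001  0.274]
 [-0.274 -0.002  0.962]
 [-0.    -1.    -0.002]]
74.08391613663852 [65.5 16.4 90.4 -0.  73.3 -8.6]
[0.47168398 0.01785002] [ 0.66206171 -0.0243557 ]
(array([ 44.88,   3.11, -52.79]), array([ 0.02, -0.68, -0.  ]))
(array([ 44.88,   3.11, -52.79]), array([1.000e-02, 3.532e+01, 3.000e-02]))
```

Request:
servo_tool([
  [[4.5, 0.3, -3.5, 0, -0.68, 0], [4.5, 0.3, -3.5, 0, 0, 0], [4.5, 0.3, -3.5, 0, 0, 0], [4.5, 0.3, -3.5, 0, 0, 0], [4.5, 0.3, -4, 0, 0, 0], [4, 0.3, -4.5, 0, 0, 0], [3, 0.3, -5, 0, 0, 0], [3, 0.3, -5, 0, 0, 0]],
], jaw=1)

```text
time_s: 1.15
position: [0.4353, 0.2506, 0.2035]
tool_rot: [-0.702, 0.704, -0.074, 0.073]
force: [1.2, 0.5, 0.4]
gripper_width: 1.0
```

Run:
```python
from h import *
print(tool()[0]); k=jig(-.07,.038)
print(goto([*k,.16],77.5))
```

```text
[0.4353025  0.25064484 0.20353859]
(array([  8.37,   4.42, -22.01]), array([ 0.03,  0.12, -0.  ]))
```

Request:
servo_tool([
  [[2, 0.5, -5, 0, 0.12, 0], [2, 1, -5, 0, 0, 0], [2, 1, -5, 0, 0, 0], [2, 1, -5, 0, 0, 0], [0.4, 0.8, -2, 0, 0, 0], [0, 0, 0, 0, 0, 0]],
])

```text
time_s: 1.9
position: [0.4702, 0.0065, 0.1595]
tool_rot: [-0.702, 0.703, -0.079, 0.08]
force: [-0.2, 0.3, -0.8]
gripper_width: 1.0
```

Run:
```python
from h import *
print(tool()[0]); k=jig(-.07,.038)
print(goto([*k,.16],77.5))
snap('wrist','w1');snap('scene','s1')
print(bot.camera_info('wrist')['world_to_cam'].round(4).tolist())
```

```text
[0.47022664 0.00650344 0.15949589]
(array([-0.11, -0.05,  1.14]), array([ 0.03, -0.09,  0.01]))
[[0.2206, 0.9754, -0.0024, -0.1114], [-0.9289, 0.2094, -0.3054, 0.4546], [-0.2974, 0.0696, 0.9522, -0.1726], [0.0, 0.0, 0.0, 1.0]]
```

View pics/w1.png

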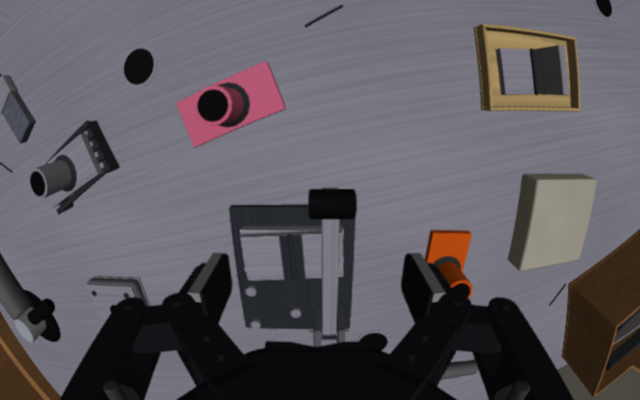

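The wrist view shows the black T-handle at (332,204), with the jig below it (290,270) and the coupon's two halves on either side of the bar. I'll refine positions from this view.

```bash
cat >> h.py <<'E'
def wcloud(f):
    z=np.load('pics/'+f+'.npz'); p,d=z['p'],z['d']; h,w=d.shape
    fo=h/2/np.tan(np.radians(float(z['vfov']))/2)
    u,v=np.meshgrid(np.arange(w),np.arange(h)); dx=u-float(z['cx']); dy=v-float(z['cy']); r=np.hypot(dx,dy)+1e-9
    k=np.tan(r/fo)/r
    P=np.stack([dx*k*d,-dy*k*d,-d],-1); T=z['world_to_cam']; W=(P-T[:3,3])@T[:3,:3]; W[(d<=0)|(r/fo>1.3)]=np.nan
    return p,W
_c=cloud
def cloud(f): return wcloud(f) if f[0]=='w' else _c(f)
E
python3 - <<'E'
from h import *
rect('w1',(.47,.018),.05,.06,.09,'knob')
rect('w1',(.577,.286),.1,.027,.045,'brick')
rect('w1',(.39,.265),.095,.012,.028,'tray')
rect('w1',(.39,.265),.06,.035,.07,'fin')
rect('w1',(.383,-.268),.04,.06,.09,'pipe')
rect('w1',(.56,-.04),.13,.005,.014,'jigbase')
p,W=cloud('w1')
for u,v in((332,200),(332,210),(262,258),(311,258),(300,100),(329,260)): print(u,v,W[v,u].round(4),p[v,u])
E
```

```text
knob w1 1466 c 471.6 19.2 wh 36.2 23.0 ang 78.1 medz 0.0846
brick w1 5351 c 576.0 287.9 wh 115.6 114.4 ang 79.3 medz 0.0326
tray w1 3638 c 393.6 268.6 wh 143.8 90.7 ang 84.2 medz 0.0161
fin w1 1026 c 395.4 270.5 wh 13.3 50.2 ang 87.6 medz 0.0526
pipe w1 827 c 383.4 -267.8 wh 34.4 33.8 ang 22.2 medz 0.0799
jigbase w1 6910 c 565.7 -40.1 wh 130.6 160.0 ang 77.7 medz 0.0108
332 200 [0.4665 0.0201 0.0842] [12 11 12]
332 210 [0.4734 0.0186 0.0864] [ 9 10  9]
262 258 [ 0.5269 -0.0611  0.0336] [122 121 131]
311 258 [ 0.5375 -0.0135  0.0327] [121 120 131]
300 100 [0.3884 0.0097 0.    ] [121 120 131]
329 260 [0.5349 0.0047 0.0488] [123 121 131]
```

Request:
servo_tool([
  [[-0.1, 0, 1.2, 0, 0, 0], [0, 4, 0, 0, 0, 0], [0, 4, 0, 0, 0, 0], [0, 2.5, 0, 0, 0, 0], [0, 0.6, 0, 0, 0, 0], [0, 0, 0, 0, 0, 0]],
])

```text
time_s: 2.75
position: [0.4766, 0.0288, 0.0508]
tool_rot: [-0.703, 0.703, -0.071, 0.079]
force: [0.5, -1.0, 0.6]
gripper_width: 0.998
```

Run:
```python
from h import *
print(goto([.4717,.0188,.047],77.5))
```

```text
(array([-0.27,  0.38, -1.08]), array([-0.01,  0.07,  0.13]))
```

Request:
servo_tool([
  [[-0.27, 0.3, -1.08, 0, 0.07, 0.13], [0, 0, 0, 0, 0, 0]],
])

```text
time_s: 3.0
position: [0.4731, 0.0186, 0.0498]
tool_rot: [0.703, -0.703, 0.075, -0.078]
force: [-0.1, 0.1, -0.1]
gripper_width: 1.002
```

Run:
```python
from h import *
print(goto([.4717,.0188,.047],77.5))
```

```text
(array([-0.14,  0.28, -0.01]), array([-0.01,  0.01,  0.04]))
```

Centred; now gripping the handle's flat ends.

Request:
servo_tool([
  [[-0.14, 0.3, 0, 0, 0, 0], [0, 0, 0, 0, 0, 0], [0, 0, 0, 0, 0, 0], [0, 0, 0, 0, 0, 0], [0, 0, 0, 0, 0, 0]],
], jaw=-1, squeeze=30)

```text
time_s: 3.62
position: [0.4726, 0.0181, 0.048]
tool_rot: [-0.703, 0.703, -0.075, 0.079]
force: [-0.2, 0.4, 0.6]
gripper_width: 0.416
```

Request:
servo_tool([
  [[0.4, -1.65, 0, 0, 0, 0], [0.55, -1.57, 0, 0, 0, 0], [0.7, -1.52, 0, 0, 0, 0], [0.85, -1.45, 0, 0, 0, 0], [1.0, -1.35, 0, 0, 0, 0], [1.1, -1.25, 0, 0, 0, 0]],
])

```text
time_s: 4.38
position: [0.5149, 0.0088, 0.1344]
tool_rot: [0.703, -0.702, 0.078, -0.075]
force: [3.0, -0.4, -9.4]
gripper_width: 0.415
```

```bash
cat >> h.py <<'E'
def arc():
    P,R,s=tool(); h=jig(.095,.038); d=P[:2]-h
    e=np.array([np.cos(JY),np.sin(JY)]); x=d@e; y=d@np.array([-e[1],e[0]]); z=P[2]-.048+.069-.039
    th=np.arctan2(30,-165)-np.arctan2(z,x); print('x,z,r,yoff',x.round(4),z.round(4),np.hypot(x,z).round(4),y.round(4),'theta',th%(2*np.pi))
E
python3 - <<'E'
from h import *
arc(); print(bot.state()['force'],goto([.4717,.0188,.047],77.5)[1])
E
```

```text
x,z,r,yoff -0.1208 0.1164 0.1678 0.0005 theta 0.5868984664889298
[ 3.00762107 -0.36287302 -9.44203877] [-0.01  0.01 -0.05]
```

Request:
servo_tool([
  [[1.3, -1.15, 0, 0, 0, 0], [1.35, -1.05, 0, 0, 0, 0], [1.45, -0.85, 0, 0, 0, 0], [1.5, -0.75, 0, 0, 0, 0], [1.55, -0.55, 0, 0, 0, 0], [1.65, -0.4, 0, 0, 0, 0], [1.65, -0.2, 0, 0, 0, 0]],
])

```text
time_s: 5.25
position: [0.6137, -0.0128, 0.1844]
tool_rot: [0.704, -0.702, 0.089, -0.064]
force: [-3.5, 0.6, -2.2]
gripper_width: 0.416
```

Run:
```python
from h import *
arc(); print(bot.state()['force'],goto([.4717,.0188,.047],77.5)[1])
```

```text
x,z,r,yoff -0.0198 0.1664 0.1676 0.0008 theta 1.2727991192118286
[-3.52567871  0.55729224 -2.16334175] [ 0.    0.01 -0.42]
```

Request:
servo_tool([
  [[1.65, -0.05, 0, 0, 0, -0.2], [1.65, 0.05, 0, 0, 0, -0.2], [1.65, 0.2, 0, 0, 0, -0.2], [1.35, 0.25, 0, 0, 0, -0.2], [0, 0, 0, 0, 0, 0], [0, 0, 0, 0, 0, 0]],
])

```text
time_s: 6.0
position: [0.6788, -0.0271, 0.1796]
tool_rot: [-0.701, 0.704, -0.065, 0.088]
force: [-3.5, 0.4, -0.5]
gripper_width: 0.412
```

Run:
```python
from h import *
arc(); print(bot.state()['force'],goto([.4717,.0188,.047],77.5)[1])
snap('scene','s2')
s=cv2.imread('pics/s2.png'); cv2.imwrite('pics/c3.png',cv2.resize(s[130:310,190:480],None,fx=2.7,fy=2.7))
```

```text
x,z,r,yoff 0.0469 0.1616 0.1683 0.0009 theta 1.6734838726573156
[-3.51473302  0.43710757 -0.50258101] [0.   0.01 0.38]
```

View pics/c3.png

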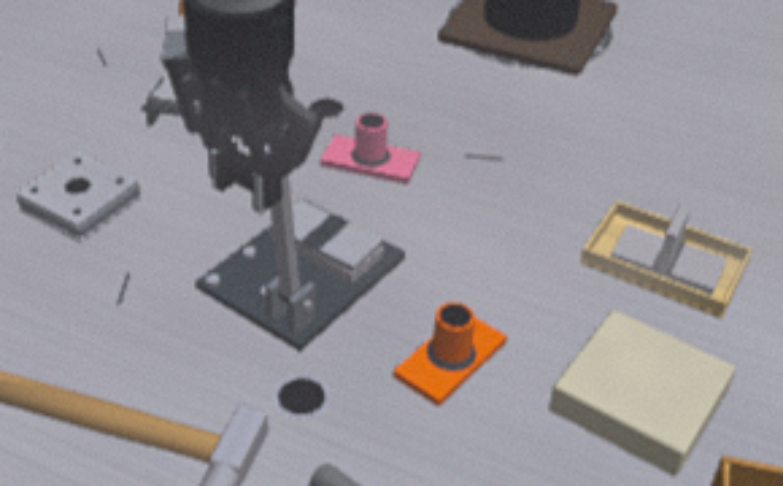

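The bar stands up at about 1.67 rad. Releasing it and going to the T coupon, which I'll park on the brick.

Request:
servo_tool([
  [[0, 0, 0, 0, 0, 0], [0, 0, 0, 0, 0, 0], [0, -0.5, 0, 0, 0, 0.2], [0, -3, 0, 0, 0, 0.15], [0, -3, 0, 0, 0, 0], [-1, -1, 2, 0, 0, 0], [-4, 0, 4, 0, 0, 0], [-4, 0, 4, 0, 0, 0]],
], jaw=1)

```text
time_s: 7.05
position: [0.6152, 0.0913, 0.2619]
tool_rot: [-0.702, 0.703, -0.072, 0.086]
force: [0.0, 0.9, 0.7]
gripper_width: 0.997
```

Run:
```python
from h import *
print(goto([.396,.265,.19],84))
```

```text
(array([-25.35,   6.72,  12.07]), array([-0.  , -1.36,  0.22]))
```

Request:
servo_tool([
  [[-4.3, 1.1, 2, 0, -0.8, 0.2], [-4.3, 1.1, 2, 0, -0.5, 0], [-4.3, 1.1, 2, 0, 0, 0], [-4.3, 1.1, 2, 0, 0, 0], [-4.3, 1.1, 2, 0, 0, 0], [-3.3, 1.1, 1.5, 0, 0, 0], [0, 0, 0, 0, 0, 0]],
])

```text
time_s: 7.92
position: [0.3688, 0.2513, 0.1908]
tool_rot: [0.708, -0.705, 0.034, -0.033]
force: [0.2, 0.3, 0.2]
gripper_width: 1.001
```

Run:
```python
from h import *
print(tool()[0]);snap('wrist','w2');snap('scene','s3');snap('side','e3')
for f in('w2','s3','e3'):
    rect(f,(.39,.265),.06,.035,.07,'fin')
    rect(f,(.39,.265),.095,.012,.028,'tray')
    rect(f,(.383,-.27),.04,.06,.09,'pipe')
    rect(f,(.383,-.27),.09,.018,.042,'rack')
    rect(f,(.53,-.03),.08,.0265,.037,'butt')
```

```text
[0.36883482 0.25125203 0.19078706]
fin w2 644 c 396.6 270.8 wh 10.0 50.1 ang 86.2 medz 0.0599
tray w2 5576 c 395.2 267.7 wh 140.7 91.3 ang 84.0 medz 0.0156
pipe w2 few
rack w2 901 c 383.6 -268.8 wh 63.2 121.1 ang 14.3 medz 0.0346
butt w2 363 c 512.4 -36.1 wh 40.5 107.3 ang 13.8 medz 0.033
fin s3 94 c 397.5 270.3 wh 9.9 52.5 ang 85.9 medz 0.0569
tray s3 782 c 396.0 267.3 wh 140.6 94.8 ang 84.7 medz 0.0148
pipe s3 110 c 387.2 -268.2 wh 33.4 32.8 ang 25.7 medz 0.0774
rack s3 475 c 385.1 -270.4 wh 66.8 120.3 ang 14.4 medz 0.0324
butt s3 473 c 535.0 -31.8 wh 101.1 52.2 ang 80.0 medz 0.0313
fin e3 235 c 395.8 267.8 wh 52.0 18.1 ang 0.3 medz 0.05
tray e3 746 c 393.4 265.9 wh 145.5 92.5 ang 83.4 medz 0.016
pipe e3 413 c 382.5 -270.7 wh 35.1 32.8 ang 30.2 medz 0.0797
rack e3 1817 c 381.3 -271.4 wh 64.5 121.3 ang 14.6 medz 0.0341
butt e3 727 c 532.3 -34.0 wh 103.5 51.9 ang 81.1 medz 0.0324
```

View pics/w2.png

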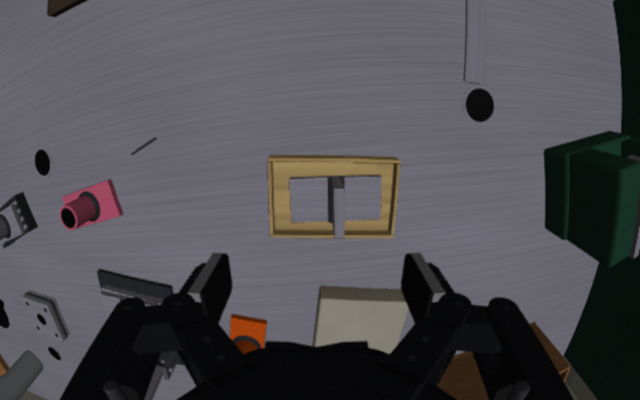

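View pics/s3.png

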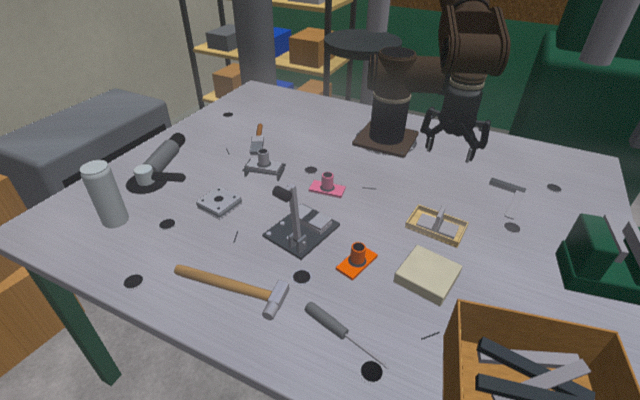

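The bar stands at (290,215), and the fin is at (338,205) in the wrist view. Measured fin centre is (0.3965, 0.270), top z 0.060.

Run:
```python
from h import *
print(goto([.3965,.270,.10],86))
```

```text
(array([2.16, 9.3 , 2.14]), array([-0.06, -0.33,  0.04]))
```

Request:
servo_tool([
  [[2.1, 1, 2.1, 0, -0.3, 0], [0, 4, 0, 0, 0, 0], [0, 4, 0, 0, 0, 0], [0, 0, 0, 0, 0, 0], [0, 0, 0, 0, 0, 0]],
], jaw=0.2)

```text
time_s: 8.7
position: [0.4059, 0.2698, 0.1065]
tool_rot: [0.71, -0.703, 0.023, -0.033]
force: [-0.3, -0.2, 0.3]
gripper_width: 0.603
```

Run:
```python
from h import *
print(goto([.3965,.270,.03],86))
```

```text
(array([-1.05,  7.64, -0.13]), array([-0.11, -0.1 ,  0.16]))
```

Request:
servo_tool([
  [[-1.05, 1, -0.13, -0.1, -0.1, 0.15], [0, 3, 0, 0, 0, 0], [0, 2.5, 0, 0, 0, 0], [0, 0, 0, 0, 0, 0]],
])

```text
time_s: 9.2
position: [0.3984, 0.2709, 0.0452]
tool_rot: [0.708, -0.705, 0.021, -0.028]
force: [-0.4, 0.4, -0.1]
gripper_width: 0.597
```

Run:
```python
from h import *
print(goto([.3965,.270,.026],86))
```

```text
(array([-0.2 ,  1.92, -0.11]), array([-0.06,  0.01,  0.11]))
```

Request:
servo_tool([
  [[-0.2, 1.2, -0.1, 0, 0, 0.1], [0, 0.7, 0, 0, 0, 0], [0, 0, 0, 0, 0, 0]],
])

```text
time_s: 9.57
position: [0.3981, 0.271, 0.0279]
tool_rot: [0.709, -0.704, 0.023, -0.026]
force: [0.8, -0.8, 0.2]
gripper_width: 0.603
```

Request:
servo_tool([
  [[0, 0, 0, 0, 0, 0], [0, 0, 0, 0, 0, 0], [0, 0, 0, 0, 0, 0], [0, 0, 0, 0, 0, 0], [0, 0, 0, 0, 0, 0]],
], jaw=-1, squeeze=60)

```text
time_s: 10.2
position: [0.3989, 0.2713, 0.029]
tool_rot: [0.709, -0.704, 0.022, -0.027]
force: [-0.0, 0.7, -0.8]
gripper_width: 0.105
```

Run:
```python
from h import *
print(goto([.3965,.270,.026],86))
```

```text
(array([-0.23,  0.3 , -0.15]), array([-0.09,  0.02,  0.07]))
```

Request:
servo_tool([
  [[0, -1, 0, 0, 0, 0], [0, -2.5, 0, 0, 0, 0], [0, -3, 0, 0, 0, 0], [0, -1.5, 0, 0, 0, 0], [3, 0, 0, 0, 0, 0], [4, 0, 0, 0, 0, 0], [4, 0, 0, 0, 0, 0], [4, 0, 0, 0, 0, 0]],
])

```text
time_s: 11.2
position: [0.5407, 0.258, 0.1024]
tool_rot: [0.707, -0.706, 0.028, -0.019]
force: [0.1, 0.2, -6.0]
gripper_width: 0.102
```

Run:
```python
from h import *
print(goto([.577,.286,.075],86))
```

```text
(array([3.47, 2.69, 3.03]), array([-0.01,  0.04, -0.15]))
```

Request:
servo_tool([
  [[2, 0, 1.5, 0, 0, -0.15], [1.2, 0, 1.5, 0, 0, 0], [0, 1.2, 0, 0, 0, 0], [0, 1.2, 0, 0, 0, 0], [0, 0, 0, 0, 0, 0], [0, 0, 0, 0, 0, 0]],
])

```text
time_s: 11.95
position: [0.5721, 0.2826, 0.0691]
tool_rot: [-0.705, 0.708, -0.029, 0.02]
force: [-0.0, 0.6, -5.0]
gripper_width: 0.104
```

Run:
```python
from h import *
print(goto([.577,.286,.058],86))
```

```text
(array([0.48, 1.11, 0.38]), array([ 0.06,  0.01, -0.15]))
```

Request:
servo_tool([
  [[0.4, 0.5, 0.3, 0, 0, -0.15], [0, 0.4, 0, 0, 0, 0], [0, 0.3, 0, 0, 0, 0], [0, 0, 0, 0, 0, 0]],
])

```text
time_s: 12.45
position: [0.577, 0.2855, 0.0576]
tool_rot: [-0.705, 0.708, -0.023, 0.026]
force: [-0.5, 0.1, -5.9]
gripper_width: 0.106
```

Request:
servo_tool([
  [[0, 0.2, 0, 0, 0, 0], [0, 0, 0, 0, 0, 0]],
])

```text
time_s: 12.7
position: [0.5777, 0.2856, 0.0574]
tool_rot: [-0.705, 0.708, -0.023, 0.026]
force: [0.3, 0.3, -5.9]
gripper_width: 0.106
```

Request:
servo_tool([
  [[0, 0.4, 0, 0, 0, 0], [0, 0, 0, 0, 0, 0]],
])

```text
time_s: 12.95
position: [0.5788, 0.2858, 0.0577]
tool_rot: [-0.705, 0.708, -0.022, 0.026]
force: [0.3, 0.7, -5.7]
gripper_width: 0.109
```

Request:
servo_tool([
  [[-0.1, 0.4, 0, 0, 0, 0], [0, 0.3, 0, 0, 0, 0]],
])

```text
time_s: 13.2
position: [0.5796, 0.2858, 0.057]
tool_rot: [-0.705, 0.708, -0.022, 0.026]
force: [-7.9, -4.2, 12.3]
gripper_width: 0.108
```

Request:
servo_tool([
  [[0, 0, 0, 0, 0, 0], [0, 0, 0, 0, 0, 0], [0, 0, 0, 0, 0, 0], [0, -1, 0, 0, 0, 0], [0, -4, 0, 0, 0, 0], [0, -5, 0, 0, 0, 0], [0, -2, 0, 0, 0, 0]],
], jaw=0.2)

```text
time_s: 14.08
position: [0.5793, 0.2866, 0.1798]
tool_rot: [-0.705, 0.708, -0.021, 0.027]
force: [0.2, -0.4, 0.5]
gripper_width: 0.6
```

Run:
```python
from h import *
print(tool()[0]);snap('side','e4');snap('scene','s4')
for f in('s4','e4'):
    rect(f,(.577,.286),.07,.075,.1,'fin')
    rect(f,(.577,.286),.07,.037,.05,'plate')
    rect(f,(.383,-.27),.08,.031,.037,'pipebase')
s=cv2.imread('pics/e4.png'); cv2.imwrite('pics/c4.png',cv2.resize(s[100:340,140:460],None,fx=2.4,fy=2.4))
```

```text
[0.57927845 0.28661509 0.17977891]
fin s4 106 c 577.8 285.5 wh 10.2 51.6 ang 86.3 medz 0.0859
plate s4 731 c 577.4 285.4 wh 100.2 54.9 ang 86.8 medz 0.0413
pipebase s4 236 c 384.6 -268.8 wh 53.3 99.4 ang 9.1 medz 0.0344
fin e4 116 c 576.7 284.3 wh 16.7 52.4 ang 84.4 medz 0.0839
plate e4 324 c 574.2 283.6 wh 103.9 53.0 ang 89.7 medz 0.0426
pipebase e4 939 c 381.8 -270.3 wh 51.6 101.7 ang 9.8 medz 0.0351
```

View pics/c4.png

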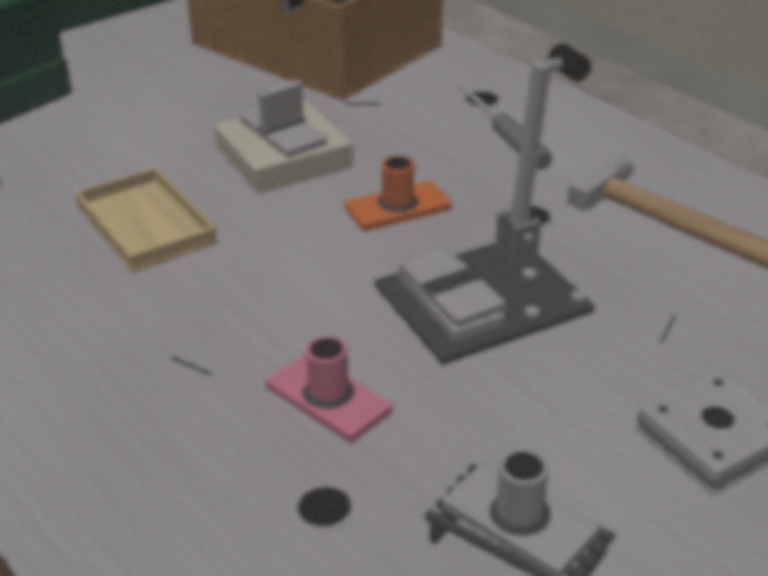

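```bash
cat >> h.py <<'E'
def rows(wps,psi,n,skip=0):
    """wps: list of xyz after current; n rows total along the polyline, psi final; prints rows"""
    P,R,s=tool(); pts=[P]+[np.array(w) for w in wps]; L=[np.linalg.norm(b-a) for a,b in zip(pts,pts[1:])]; cs=np.r_[0,np.cumsum(L)]
    a=np.radians(psi); z=np.array([np.cos(a),np.sin(a),0]); y=np.array([0,0,-1.]); R2=np.stack([np.cross(y,z),y,z],1)
    rv=Rn.from_matrix(R.T@R2).as_rotvec()
    prev=P
    for i in range(1,n+1):
        sx=cs[-1]*i/n; q=np.array([np.interp(sx,cs,[p[k] for p in pts]) for k in range(3)])
        Rc=R@Rn.from_rotvec(rv*(i-1)/n).as_matrix()
        print(np.r_[Rc.T@(q-prev)*100,rv/n/np.radians(5)].round(1).tolist(), end=', '); prev=q
    print()
E
python3 - <<'E'
from h import *
rows([[.50,0,.17],[.3835,-.2695,.17]],9.5,14)
E
```

```text
[-0.8, 0.1, -4.1, -0.0, 1.1, 0.0], [-0.4, 0.1, -4.2, -0.0, 1.1, 0.0], [-0.0, 0.1, -4.2, -0.0, 1.1, 0.0], [0.4, 0.1, -4.2, -0.0, 1.1, 0.0], [0.8, 0.1, -4.2, -0.0, 1.1, 0.0], [1.1, 0.1, -4.1, -0.0, 1.1, 0.0], [1.5, 0.1, -3.9, -0.0, 1.1, 0.0], [1.4, 0.0, -4.0, -0.0, 1.1, 0.0], [1.7, 0.0, -3.8, -0.0, 1.1, 0.0], [2.1, 0.0, -3.7, -0.0, 1.1, 0.0], [2.4, 0.0, -3.4, -0.0, 1.1, 0.0], [2.8, 0.0, -3.2, -0.0, 1.1, 0.0], [3.0, 0.0, -2.9, -0.0, 1.1, 0.0], [3.3, 0.0, -2.6, -0.0, 1.1, 0.0],
```

Request:
servo_tool([
  [[-0.8, 0.1, -4.1, 0, 1.1, 0], [-0.4, 0.1, -4.2, 0, 1.1, 0], [0, 0.1, -4.2, 0, 1.1, 0], [0.4, 0.1, -4.2, 0, 1.1, 0], [0.8, 0.1, -4.2, 0, 1.1, 0], [1.1, 0.1, -4.1, 0, 1.1, 0], [1.5, 0.1, -3.9, 0, 1.1, 0]],
], jaw=0.6)

```text
time_s: 15.05
position: [0.4882, -0.0035, 0.1558]
tool_rot: [-0.653, 0.661, -0.266, 0.256]
force: [1.0, -0.1, 0.1]
gripper_width: 0.8
```

Run:
```python
from h import *
print(tool()[0]); rows([[.3835,-.2695,.16]],9.5,7)
```

```text
[ 0.48824323 -0.00351496  0.15577744]
[1.5, -0.0, -3.8, 0.0, 1.1, -0.0], [1.9, -0.0, -3.6, 0.0, 1.1, -0.0], [2.2, -0.0, -3.4, 0.0, 1.1, -0.0], [2.5, -0.0, -3.2, 0.0, 1.1, -0.0], [2.8, -0.0, -3.0, 0.0, 1.1, -0.0], [3.1, -0.1, -2.7, 0.0, 1.1, -0.0], [3.3, -0.1, -2.4, 0.0, 1.1, -0.0],
```

Request:
servo_tool([
  [[1.5, 0, -3.8, 0, 1.1, 0], [1.9, 0, -3.6, 0, 1.1, 0], [2.2, 0, -3.4, 0, 1.1, 0], [2.5, 0, -3.2, 0, 1.1, 0], [2.8, 0, -3.0, 0, 1.1, 0], [3.1, 0, -2.7, 0, 1.1, 0], [3.0, 0, -2.2, 0, 1.1, 0], [0, 0, 0, 0, 0, 0]],
])

```text
time_s: 16.05
position: [0.3658, -0.2681, 0.1398]
tool_rot: [-0.521, 0.535, -0.485, 0.456]
force: [0.5, 0.2, 0.2]
gripper_width: 0.799
```

Run:
```python
from h import *
print(tool()[0]);snap('wrist','w3')
rect('w3',(.383,-.27),.04,.06,.09,'pipe')
rect('w3',(.383,-.27),.08,.03,.037,'pipebase')
rect('w3',(.383,-.27),.09,.018,.042,'rack')
rect('w3',(.53,-.03),.08,.0265,.037,'butt')
print(goto([.3835,-.2695,.10],9.5))
```

```text
[ 0.36579827 -0.26812598  0.13979421]
pipe w3 1927 c 382.8 -267.9 wh 33.5 33.5 ang 88.5 medz 0.08
pipebase w3 4145 c 382.6 -268.6 wh 50.4 101.3 ang 9.5 medz 0.0349
rack w3 6659 c 382.3 -269.0 wh 63.8 120.9 ang 14.1 medz 0.0345
butt w3 1301 c 527.7 -59.0 wh 45.1 51.4 ang 81.3 medz 0.0319
(array([0.54, 3.86, 1.88]), array([ 0.48, -0.56, -0.23]))
```

View pics/w3.png

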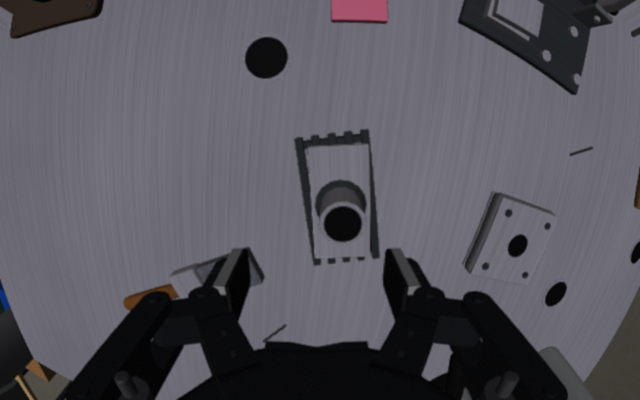

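The grey pipe coupon is at (342,222) in the wrist view, on the slatted rack. It is centred at (0.383, -0.2685).

Request:
servo_tool([
  [[0.5, 1, 1.6, 0.45, -0.5, -0.2], [0, 1.5, 0, 0, 0, 0], [0, 1.2, 0, 0, 0, 0], [0, 0, 0, 0, 0, 0]],
])

```text
time_s: 16.6
position: [0.3809, -0.2647, 0.0959]
tool_rot: [0.54, -0.539, 0.461, -0.453]
force: [0.4, 0.0, 0.4]
gripper_width: 0.799
```

Run:
```python
from h import *
print(goto([.383,-.2685,.05],9.5))
```

```text
(array([0.46, 4.59, 0.17]), array([ 0.07, -0.  , -0.11]))
```

Request:
servo_tool([
  [[0.4, 1.5, 0.15, 0, 0, -0.1], [0, 1.6, 0, 0, 0, 0], [0, 1.2, 0, 0, 0, 0], [0, 0, 0, 0, 0, 0]],
])

```text
time_s: 17.1
position: [0.3831, -0.2679, 0.0515]
tool_rot: [-0.538, 0.541, -0.458, 0.455]
force: [-0.3, -0.4, 0.4]
gripper_width: 0.799
```

Run:
```python
from h import *
print(goto([.383,-.2685,.05],9.5))
```

```text
(array([ 0.06,  0.15, -0.02]), array([ 0.07,  0.  , -0.01]))
```

Request:
servo_tool([
  [[0, 0.1, 0, 0, 0, 0], [0, 0, 0, 0, 0, 0], [0, 0, 0, 0, 0, 0], [0, 0, 0, 0, 0, 0], [0, 0, 0, 0, 0, 0]],
], jaw=-1, squeeze=60)

```text
time_s: 17.73
position: [0.3834, -0.2685, 0.0514]
tool_rot: [-0.538, 0.541, -0.458, 0.456]
force: [-0.6, -1.4, -1.2]
gripper_width: 0.382
```

Request:
servo_tool([
  [[0, -0.5, 0, 0, 0, 0], [0, -2, 0, 0, 0, 0], [0, -3, 0, 0, 0, 0], [0, -3, 0, 0, 0, 0]],
])

```text
time_s: 18.23
position: [0.3805, -0.2647, 0.1338]
tool_rot: [-0.539, 0.541, -0.463, 0.451]
force: [0.2, -0.2, -3.3]
gripper_width: 0.377
```

Run:
```python
from h import *
print(tool()[0]); rows([[.50,0,.15],[.394,.267,.14]],-6,14)
```

```text
[ 0.38051247 -0.26467002  0.13378387]
[-3.4, -0.2, 2.3, 0.0, 0.2, -0.0], [-3.5, -0.2, 2.2, 0.0, 0.2, -0.0], [-3.5, -0.2, 2.2, 0.0, 0.2, -0.0], [-3.6, -0.2, 2.1, 0.0, 0.2, -0.0], [-3.6, -0.2, 2.0, 0.0, 0.2, -0.0], [-3.6, -0.2, 2.0, 0.0, 0.2, -0.0], [-3.7, -0.2, 1.9, 0.0, 0.2, -0.0], [-3.9, 0.2, -1.3, 0.0, 0.2, -0.0], [-3.9, 0.2, -1.5, 0.0, 0.2, -0.0], [-3.8, 0.2, -1.6, 0.0, 0.2, -0.0], [-3.8, 0.2, -1.6, 0.0, 0.2, -0.0], [-3.8, 0.2, -1.7, 0.0, 0.2, -0.0], [-3.7, 0.2, -1.8, 0.0, 0.2, -0.0], [-3.7, 0.1, -1.8, 0.0, 0.2, -0.0],
```

Request:
servo_tool([
  [[-3.4, -0.2, 2.3, 0, 0.2, 0], [-3.5, -0.2, 2.2, 0, 0.2, 0], [-3.5, -0.2, 2.2, 0, 0.2, 0], [-3.6, -0.2, 2.1, 0, 0.2, 0], [-3.6, -0.2, 2.0, 0, 0.2, 0], [-3.6, -0.2, 2.0, 0, 0.2, 0], [-3.7, -0.2, 1.9, 0, 0.2, 0]],
])

```text
time_s: 19.1
position: [0.5008, 0.0045, 0.1501]
tool_rot: [-0.506, 0.511, -0.496, 0.487]
force: [0.6, -0.1, -4.0]
gripper_width: 0.38
```

Run:
```python
from h import *
print(tool()[0]); rows([[.394,.267,.12]],-6,7)
```

```text
[0.50083787 0.00453408 0.15011501]
[-3.8, 0.5, -1.4, 0.0, 0.2, -0.0], [-3.8, 0.5, -1.5, 0.0, 0.2, -0.0], [-3.7, 0.5, -1.5, 0.0, 0.2, -0.0], [-3.7, 0.5, -1.6, 0.0, 0.2, -0.0], [-3.7, 0.4, -1.7, 0.0, 0.2, -0.0], [-3.6, 0.4, -1.8, 0.0, 0.2, -0.0], [-3.6, 0.4, -1.8, 0.0, 0.2, -0.0],
```

Request:
servo_tool([
  [[-3.8, 0.4, -1.4, 0, 0.2, 0], [-3.8, 0.4, -1.5, 0, 0.2, 0], [-3.7, 0.4, -1.5, 0, 0.2, 0], [-3.7, 0.4, -1.6, 0, 0.2, 0], [-3.7, 0.4, -1.7, 0, 0.2, 0], [-3.4, 0.4, -1.6, 0, 0.2, 0], [-2.5, 0.4, -1.2, 0, 0.2, 0], [0, 0, 0, 0, 0, 0]],
])

```text
time_s: 20.1
position: [0.392, 0.2618, 0.1218]
tool_rot: [0.473, -0.482, 0.527, -0.516]
force: [-0.0, -0.7, -3.3]
gripper_width: 0.379
```

Run:
```python
from h import *
print(tool()[0],goto([.394,.267,.08],-6)); snap('wrist','w4');snap('side','e5');snap('scene','s5')
for f in('w4','s5','e5'):
    rect(f,(.394,.267),.095,.012,.028,'tray')
P=tool()[0]
for f in('s5','e5'): rect(f,P[:2],.07,P[2]-.03,P[2]-.012,'plate')
```

```text
[0.392029   0.26180296 0.12182645] (array([-0.53,  4.18,  0.24]), array([ 0.24,  0.2 , -0.01]))
tray w4 2109 c 395.1 275.3 wh 124.7 90.8 ang 83.7 medz 0.02
tray s5 405 c 395.4 267.4 wh 140.1 96.0 ang 84.1 medz 0.0172
tray e5 451 c 393.6 265.6 wh 145.3 92.2 ang 83.9 medz 0.0178
plate s5 525 c 395.4 259.0 wh 99.7 53.5 ang 84.9 medz 0.105
plate e5 410 c 392.8 258.4 wh 105.7 51.3 ang 85.0 medz 0.1057
```

View pics/w4.png

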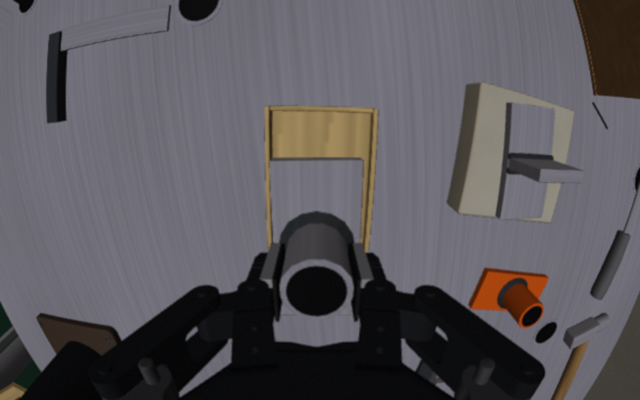

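Request:
servo_tool([
  [[-0.7, 0.5, 0.1, 0.24, 0.2, 0], [0, 2, 0, 0, 0, 0], [0, 2, 0, 0, 0, 0], [0, 0, 0, 0, 0, 0]],
])

```text
time_s: 20.75
position: [0.3984, 0.2641, 0.0779]
tool_rot: [-0.472, 0.469, -0.527, 0.529]
force: [-0.6, -0.6, -4.0]
gripper_width: 0.381
```

Run:
```python
from h import *
P=tool()[0];print(P,goto([.393,.269,.04],-6)); snap('side','e6');snap('scene','s6')
for f in('s6','e6'): rect(f,P[:2],.07,P[2]-.025,P[2]-.011,'plate')
```

```text
[0.39844825 0.26411389 0.07788701] (array([-0.42,  3.79, -0.62]), array([-0.06, -0.11, -0.02]))
plate s6 495 c 401.6 262.8 wh 100.3 56.5 ang 82.8 medz 0.0617
plate e6 401 c 399.1 260.3 wh 104.0 51.1 ang 83.5 medz 0.0618
```

Request:
servo_tool([
  [[-0.45, 0.8, -0.65, 0, -0.1, 0], [0, 1.5, 0, 0, 0, 0], [0, 0.8, 0, 0, 0, 0], [0, 0, 0, 0, 0, 0]],
])

```text
time_s: 21.35
position: [0.3953, 0.2709, 0.0485]
tool_rot: [-0.477, 0.469, -0.524, 0.528]
force: [0.0, -0.1, -4.0]
gripper_width: 0.377
```

Run:
```python
from h import *
P=tool()[0];print(P,goto([.3925,.2693,.031],-6))
```

```text
[0.39526162 0.27089295 0.0484869 ] (array([ 0.2 ,  1.74, -0.28]), array([-0.14, -0.01, -0.06]))
```

Request:
servo_tool([
  [[0.2, 0.6, -0.28, -0.1, 0, -0.05], [0, 0.5, 0, 0, 0, 0], [0, 0.4, 0, 0, 0, 0]],
])

```text
time_s: 21.72
position: [0.3928, 0.2694, 0.033]
tool_rot: [-0.474, 0.472, -0.525, 0.526]
force: [0.5, -0.6, -4.1]
gripper_width: 0.38
```

Run:
```python
from h import *
P=tool()[0];print(P,goto([.3925,.2693,.031],-6))
```

```text
[0.39280474 0.26937136 0.03303072] (array([ 0.01,  0.2 , -0.03]), array([-0.05, -0.  , -0.01]))
```

Request:
servo_tool([
  [[0, 0.3, 0, 0, 0, 0], [0, 0.2, 0, 0, 0, 0]],
])

```text
time_s: 21.98
position: [0.393, 0.2694, 0.0302]
tool_rot: [-0.473, 0.473, -0.525, 0.526]
force: [-10.4, -5.3, 21.0]
gripper_width: 0.379
```

Contact with the tray floor, so releasing with a partial opening and rising.

Request:
servo_tool([
  [[0, -0.05, 0, 0, 0, 0], [0, 0, 0, 0, 0, 0], [0, 0, 0, 0, 0, 0], [0, -1, 0, 0, 0, 0], [0, -4, 0, 0, 0, 0], [0, -5, 0, 0, 0, 0], [0, -1, 0, 0, 0, 0]],
], jaw=0.4)

```text
time_s: 22.85
position: [0.3944, 0.27, 0.1465]
tool_rot: [-0.474, 0.472, -0.525, 0.527]
force: [1.0, 0.2, -0.1]
gripper_width: 0.701
```

Run:
```python
from h import *
P=tool()[0];print(P); snap('side','e7');snap('scene','s7');snap('wrist','w7')
for f in('s7','e7','w7'):
    rect(f,(.394,.267),.04,.045,.07,'pipe'); rect(f,(.394,.267),.058,.012,.0185,'plate')
    rect(f,(.394,.267),.095,.0185,.028,'tray'); rect(f,(.532,-.034),.08,.0265,.037,'butt')
rows([[.46,.05,.16],[.5320,-.0335,.12]],-12.5,8)
s=cv2.imread('pics/e7.png'); cv2.imwrite('pics/c7.png',cv2.resize(s[100:340,140:460],None,fx=2.4,fy=2.4))
```

```text
[0.39444462 0.27004196 0.14651761]
pipe s7 142 c 395.4 266.9 wh 34.0 32.6 ang 15.8 medz 0.0576
plate s7 447 c 395.2 267.2 wh 99.7 93.2 ang 83.6 medz 0.0139
tray s7 157 c 396.2 267.3 wh 139.5 92.9 ang 83.7 medz 0.0198
butt s7 471 c 534.4 -32.8 wh 101.3 54.2 ang 81.0 medz 0.0314
pipe e7 159 c 394.8 267.0 wh 37.5 33.5 ang 32.5 medz 0.058
plate e7 369 c 391.9 265.4 wh 103.8 88.4 ang 84.4 medz 0.0146
tray e7 239 c 392.2 265.9 wh 143.7 91.0 ang 83.3 medz 0.0205
butt e7 733 c 532.4 -33.8 wh 103.2 52.7 ang 81.5 medz 0.0325
pipe w7 1496 c 392.6 267.8 wh 33.7 33.2 ang 75.6 medz 0.0577
plate w7 3481 c 392.5 267.8 wh 99.7 90.3 ang 83.3 medz 0.0129
tray w7 782 c 392.1 267.8 wh 139.1 89.8 ang 83.9 medz 0.0189
butt w7 584 c 541.9 -7.5 wh 38.1 76.4 ang 40.5 medz 0.0305
[4.0, -0.3, 1.7, 0.0, 0.2, 0.0], [4.0, -0.3, 1.8, 0.0, 0.2, 0.0], [3.9, -0.3, 1.8, 0.0, 0.2, 0.0], [3.9, -0.3, 1.9, 0.0, 0.2, 0.0], [3.9, -0.3, 1.9, 0.0, 0.2, 0.0], [3.0, 0.9, 2.8, 0.0, 0.2, 0.0], [2.5, 1.5, 3.2, 0.0, 0.2, 0.0], [2.5, 1.5, 3.2, 0.0, 0.2, 0.0],
```

View pics/c7.png

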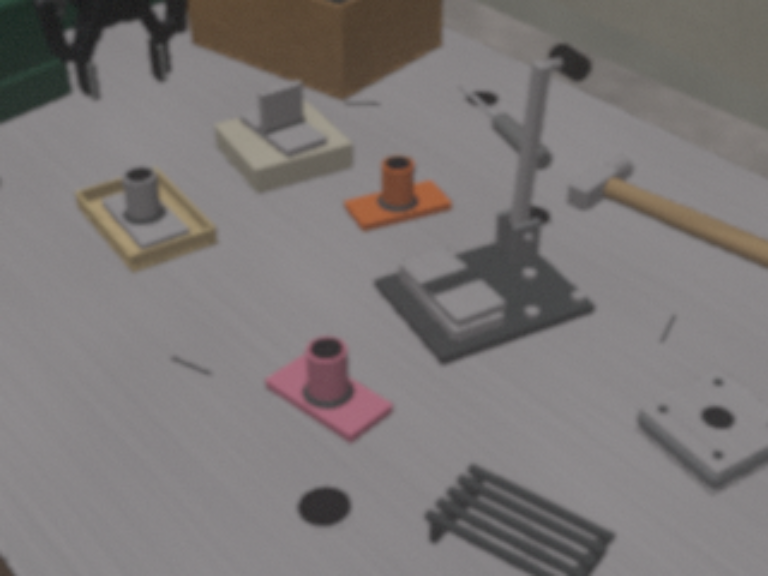

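Request:
servo_tool([
  [[4.0, -0.2, 1.7, 0, 0.1, 0], [4.0, -0.2, 1.8, 0, 0.1, 0], [3.9, -0.2, 1.8, 0, 0.1, 0], [3.9, -0.2, 1.9, 0, 0.1, 0], [3.9, 0, 1.9, 0, 0.1, 0], [3.0, 0.3, 2.8, 0, 0.1, 0], [2.5, 0.3, 2.6, 0, 0, 0], [1.5, 0.3, 2.0, 0, 0, 0]],
], jaw=1)

```text
time_s: 24.0
position: [0.5119, -0.0258, 0.1212]
tool_rot: [0.45, -0.469, 0.545, -0.53]
force: [0.3, 0.1, -0.2]
gripper_width: 1.004
```

Run:
```python
from h import *
P=tool()[0];print(P); snap('wrist','w8')
for f in('w8',):
    rect(f,(.532,-.034),.08,.0265,.037,'butt');rect(f,(.56,-.04),.13,.005,.014,'jigbase')
    rect(f,(.383,-.27),.09,.018,.03,'rack')
print(goto([.5335,-.0332,.08],-9))
```

```text
[ 0.51194235 -0.02582861  0.12120758]
butt w8 7472 c 534.6 -34.1 wh 100.7 52.0 ang 80.3 medz 0.0319
jigbase w8 14350 c 567.1 -42.7 wh 130.6 160.1 ang 77.8 medz 0.0099
rack w8 few
(array([0.21, 4.01, 2.22]), array([0.38, 0.  , 0.09]))
```

View pics/w8.png

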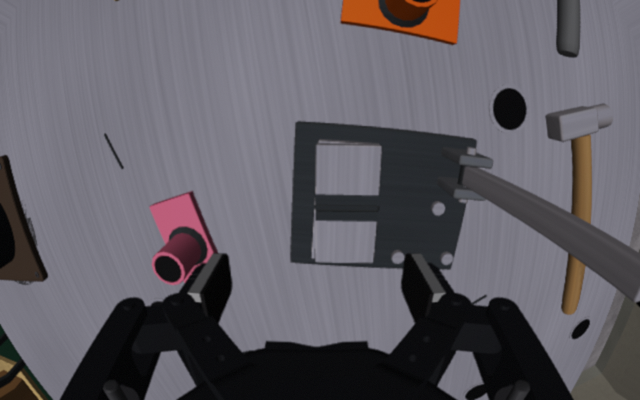

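Request:
servo_tool([
  [[0.2, 1, 2.2, 0.35, 0.1, 0.05], [0, 1.5, 0, 0, 0, 0], [0, 1.5, 0, 0, 0, 0], [0, 0, 0, 0, 0, 0]],
])

```text
time_s: 24.55
position: [0.5285, -0.0315, 0.071]
tool_rot: [0.452, -0.461, 0.544, -0.536]
force: [0.5, 1.0, 0.0]
gripper_width: 1.006
```

Run:
```python
from h import *
print(tool()[0],goto([.5342,-.0336,.03],-9.7))
```

```text
[ 0.52854774 -0.03153857  0.07101931] (array([0.1 , 4.09, 0.66]), array([0.2 , 0.03, 0.02]))
```

Request:
servo_tool([
  [[0.1, 1, 0.65, 0.2, 0, 0], [0, 1.5, 0, 0, 0, 0], [0, 1.3, 0, 0, 0, 0], [0, 0, 0, 0, 0, 0]],
])

```text
time_s: 25.05
position: [0.5346, -0.0331, 0.0306]
tool_rot: [-0.457, 0.457, -0.539, 0.54]
force: [-0.4, -0.3, -0.2]
gripper_width: 1.0
```

Run:
```python
from h import *
print(tool()[0],goto([.5342,-.0336,.012],-9.7))
```

```text
[ 0.534646   -0.03305081  0.03061907] (array([ 0.06,  1.86, -0.04]), array([-0.02,  0.05,  0.02]))
```

Request:
servo_tool([
  [[0.05, 1, 0, 0, 0, 0], [0, 0.6, 0, 0, 0, 0], [0, 0.2, 0, 0, 0, 0]],
])

```text
time_s: 25.42
position: [0.5353, -0.0338, 0.0121]
tool_rot: [-0.457, 0.457, -0.538, 0.541]
force: [-0.2, -0.2, -0.2]
gripper_width: 1.003
```

Request:
servo_tool([
  [[0, 0, 0, 0, 0, 0], [0, 0, 0, 0, 0, 0], [0, 0, 0, 0, 0, 0], [0, 0, 0, 0, 0, 0]],
], jaw=-1, squeeze=80)

```text
time_s: 25.92
position: [0.531, -0.0326, 0.0118]
tool_rot: [0.454, -0.458, 0.543, -0.538]
force: [-0.5, -0.1, -2.6]
gripper_width: 0.564
```

Request:
servo_tool([
  [[0, 0, 0, 0, 0, 0], [0, 0, 0, 0, 0, 0], [0, -0.4, 0, 0, 0, 0], [0, -0.2, 0, 0, 0, 0]],
], jaw=0.4)

```text
time_s: 26.42
position: [0.5324, -0.033, 0.0189]
tool_rot: [0.455, -0.459, 0.541, -0.538]
force: [-0.4, 0.5, 0.6]
gripper_width: 0.7
```

Run:
```python
from h import *
print(tool()[0],goto([.532,-.0336,.018],-11)); snap('wrist','w9');snap('side','e9');snap('scene','s9')
for f in('s9','e9'): rect(f,(.532,-.034),.08,.0265,.037,'butt')
s=cv2.imread('pics/e9.png'); cv2.imwrite('pics/c9.png',cv2.resize(s[170:270,270:410],None,fx=5,fy=5,interpolation=cv2.INTER_CUBIC))
```

```text
[ 0.53242505 -0.03300184  0.01889995] (array([ 0.07,  0.09, -0.03]), array([0.08, 0.3 , 0.01]))
butt s9 390 c 538.5 -29.7 wh 98.9 78.9 ang 71.5 medz 0.0315
butt e9 635 c 532.0 -38.8 wh 79.5 98.7 ang 11.2 medz 0.0325
```

View pics/w9.png

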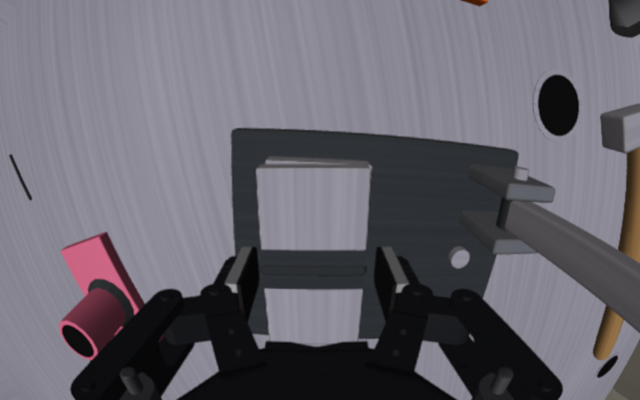

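View pics/c9.png

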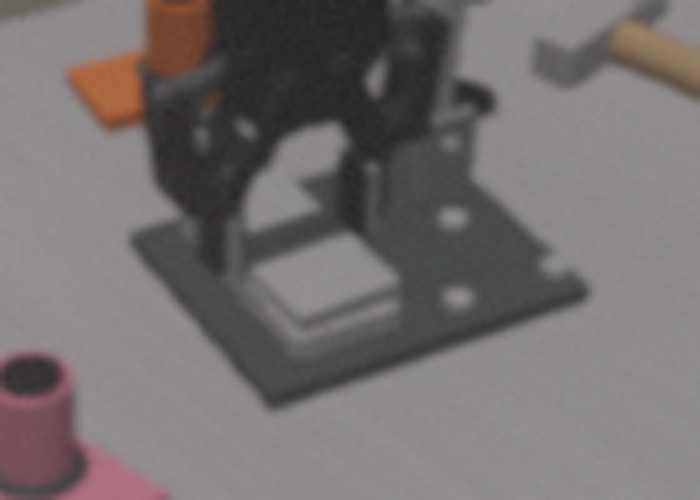

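Request:
servo_tool([
  [[0, 0, 0, 0, 0, 0], [0, 0, 0, 0, 0, 0], [0, 0, 0, 0, 0, 0], [0, 0, 0, 0, 0, 0]],
], jaw=-1, squeeze=80)

```text
time_s: 27.08
position: [0.5319, -0.0329, 0.0193]
tool_rot: [0.454, -0.459, 0.542, -0.537]
force: [-0.6, 1.3, 2.2]
gripper_width: 0.558
```

Request:
servo_tool([
  [[0, -0.3, 0, 0, 0, 0], [0, -0.3, 0, 0, 0, 0]],
])

```text
time_s: 27.32
position: [0.5302, -0.0325, 0.0236]
tool_rot: [0.454, -0.46, 0.543, -0.536]
force: [-0.5, 0.3, -4.2]
gripper_width: 0.559
```

Request:
servo_tool([
  [[0, -0.6, 0, 0, 0, 0], [0, -0.8, 0, 0, 0, 0], [0, -0.5, 0, 0, 0, 0]],
])

```text
time_s: 27.7
position: [0.5295, -0.0322, 0.0428]
tool_rot: [0.453, -0.46, 0.544, -0.536]
force: [0.0, -0.2, -3.7]
gripper_width: 0.563
```

Run:
```python
from h import *
print(tool()[0],goto([.532,-.0336,.018],-11)); snap('wrist','w10');snap('side','e10');snap('scene','s10')
s=cv2.imread('pics/e10.png'); cv2.imwrite('pics/c10.png',cv2.resize(s[170:270,270:410],None,fx=5,fy=5,interpolation=cv2.INTER_CUBIC))
```

```text
[ 0.52951604 -0.03223416  0.0427994 ] (array([0.09, 2.48, 0.3 ]), array([0.17, 0.3 , 0.01]))
```

View pics/c10.png

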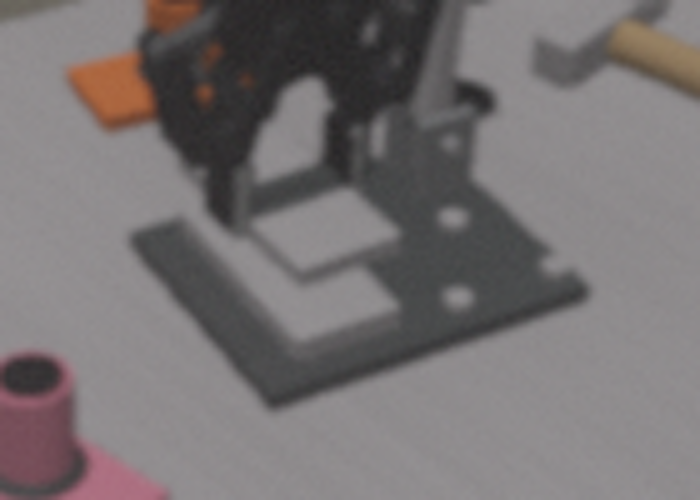

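View pics/w10.png

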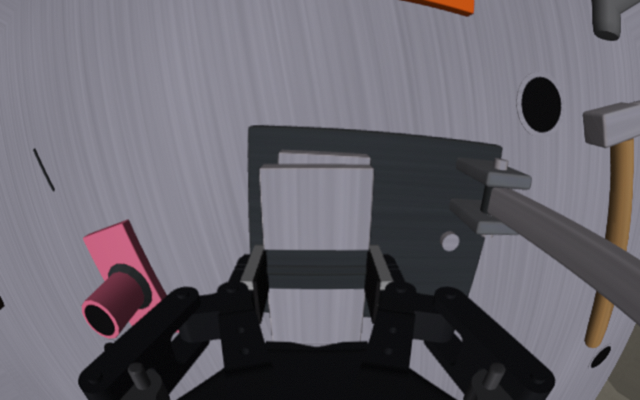

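Lifted level and held. Raising it and carrying it to the rack.

Request:
servo_tool([
  [[0, -2, 0, 0, 0, 0], [0, -3, 0, 0, 0, 0], [0, -3, 0, 0, 0, 0]],
])

```text
time_s: 28.22
position: [0.5275, -0.0317, 0.1203]
tool_rot: [0.451, -0.462, 0.546, -0.533]
force: [0.0, 0.5, -3.7]
gripper_width: 0.557
```

Run:
```python
from h import *
print(tool()[0]); rows([[.3828,-.2695,.11]],14.3,9)
```

```text
[ 0.5274704  -0.03169122  0.12034078]
[2.9, 0.1, -1.1, 0.0, -0.5, -0.0], [2.8, 0.1, -1.3, 0.0, -0.5, -0.0], [2.8, 0.1, -1.4, 0.0, -0.5, -0.0], [2.7, 0.1, -1.5, 0.0, -0.5, -0.0], [2.6, 0.1, -1.7, 0.0, -0.5, -0.0], [2.5, 0.1, -1.8, 0.0, -0.5, -0.0], [2.4, 0.1, -1.9, 0.0, -0.5, -0.0], [2.4, 0.1, -2.0, 0.0, -0.5, -0.0], [2.3, 0.1, -2.1, 0.0, -0.5, -0.0],
```

Request:
servo_tool([
  [[2.9, 0.1, -1.1, 0, -0.5, 0], [2.8, 0.1, -1.3, 0, -0.5, 0], [2.8, 0.1, -1.4, 0, -0.5, 0], [2.7, 0.1, -1.5, 0, -0.5, 0], [2.6, 0.1, -1.7, 0, -0.5, 0], [2.5, 0.1, -1.8, 0, -0.5, 0], [2.4, 0.1, -1.9, 0, -0.5, 0], [2.3, 0.1, -1.9, 0, -0.5, 0]],
])

```text
time_s: 29.22
position: [0.3968, -0.2463, 0.1164]
tool_rot: [-0.544, 0.55, -0.453, 0.442]
force: [0.5, -0.2, -3.2]
gripper_width: 0.558
```

Request:
servo_tool([
  [[1.0, 0.1, -1.0, 0, -0.5, 0], [0, 0, 0, 0, 0, 0]],
])

```text
time_s: 29.48
position: [0.3875, -0.2596, 0.1151]
tool_rot: [-0.553, 0.559, -0.442, 0.431]
force: [-0.6, 1.4, -2.6]
gripper_width: 0.558
```

Run:
```python
from h import *
P=tool()[0];print(P,goto([.3828,-.2695,.06],14.3)); snap('wrist','w11');snap('side','e11');snap('scene','s11')
for f in('s11','e11','w11'):
    rect(f,(.383,-.27),.09,.018,.03,'rack'); rect(f,P[:2],.075,P[2]-.0,P[2]+.02,'butt')
```

```text
[ 0.38750668 -0.25962419  0.11507151] (array([ 0.89,  5.51, -0.6 ]), array([ 0.19, -0.11, -0.09]))
rack s11 477 c 384.3 -270.6 wh 67.7 121.0 ang 14.5 medz 0.0233
butt s11 345 c 394.1 -256.5 wh 66.7 102.1 ang 17.6 medz 0.1272
rack e11 1775 c 382.0 -270.9 wh 65.8 121.1 ang 14.3 medz 0.0246
butt e11 1161 c 385.5 -260.4 wh 70.5 100.5 ang 13.1 medz 0.128
rack w11 1382 c 369.7 -221.1 wh 62.3 19.4 ang 15.0 medz 0.0248
butt w11 18902 c 388.3 -258.5 wh 75.1 100.8 ang 14.0 medz 0.1283
```

View pics/w11.png

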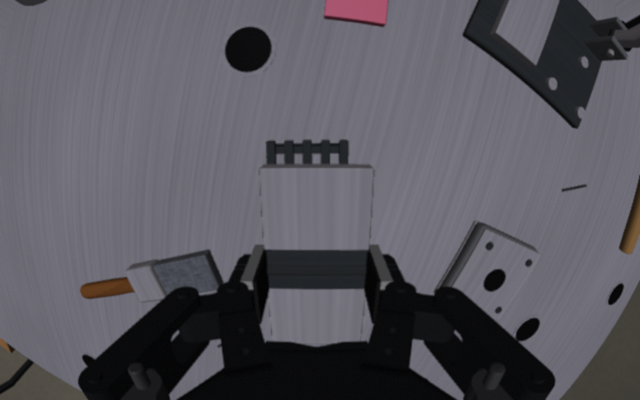

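View pics/e11.png

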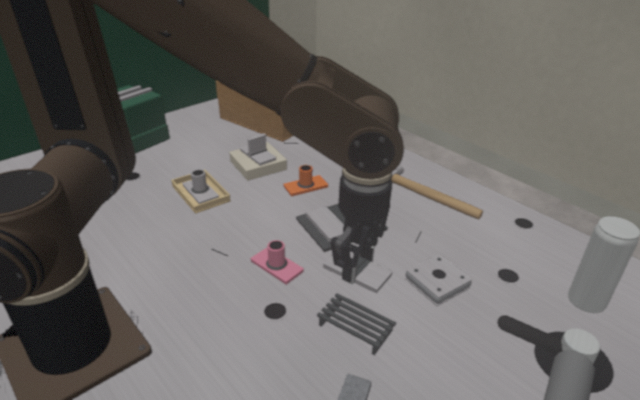

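Request:
servo_tool([
  [[1.0, 1, -0.6, 0.15, -0.1, -0.1], [0, 2, 0, 0, 0, 0], [0, 2, 0, 0, 0, 0], [0, 0, 0, 0, 0, 0]],
])

```text
time_s: 30.12
position: [0.3868, -0.2677, 0.0648]
tool_rot: [-0.559, 0.56, -0.432, 0.433]
force: [0.5, -0.7, -3.3]
gripper_width: 0.558
```

Run:
```python
from h import *
P=tool()[0];print(P,goto([.3823,-.271,.035],14.3)); snap('side','e12')
k=P; rect('e12',P[:2],.075,P[2]+.005,P[2]+.02,'butt')
```

```text
[ 0.38678786 -0.26773734  0.06480144] (array([ 0.2 ,  2.98, -0.51]), array([0.01, 0.06, 0.03]))
butt e12 1069 c 384.3 -269.4 wh 69.6 99.4 ang 14.7 medz 0.0779
```

Request:
servo_tool([
  [[0.2, 1, -0.45, 0, 0, 0], [0, 1, 0, 0, 0, 0], [0, 0.7, 0, 0, 0, 0]],
])

```text
time_s: 30.55
position: [0.3853, -0.2731, 0.0399]
tool_rot: [-0.558, 0.561, -0.429, 0.435]
force: [-0.2, -0.1, -3.3]
gripper_width: 0.557
```

Run:
```python
from h import *
P=tool()[0];print(P,goto([.3823,-.271,.024],14.3))
```

```text
[ 0.385283   -0.27307384  0.03993749] (array([-0.29,  1.59, -0.24]), array([-0.03,  0.07,  0.11]))
```

Request:
servo_tool([
  [[-0.25, 0.7, -0.25, 0, 0, 0.1], [0, 0.5, 0, 0, 0, 0], [0, 0.2, 0, 0, 0, 0]],
])

```text
time_s: 30.92
position: [0.3818, -0.271, 0.0244]
tool_rot: [0.56, -0.559, 0.432, -0.433]
force: [-0.5, -0.4, -4.3]
gripper_width: 0.564
```

Run:
```python
from h import *
P=tool()[0];print(P,goto([.3823,-.271,.023],14.3))
```

```text
[ 0.38180545 -0.27102493  0.02441751] (array([0.01, 0.14, 0.05]), array([-0.03,  0.06, -0.01]))
```

Request:
servo_tool([
  [[0, 0.2, 0, 0, 0, 0], [0, 0.15, 0, 0, 0, 0]],
])

```text
time_s: 31.18
position: [0.3819, -0.2712, 0.0225]
tool_rot: [0.56, -0.559, 0.433, -0.432]
force: [-6.2, 5.3, 15.1]
gripper_width: 0.556
```

In contact with the rack; releasing.

Request:
servo_tool([
  [[0, -0.05, 0, 0, 0, 0], [0, 0, 0, 0, 0, 0], [0, 0, 0, 0, 0, 0], [0, -1, 0, 0, 0, 0], [0, -4, 0, 0, 0, 0], [0, -5, 0, 0, 0, 0], [0, -4, 0, 0, 0, 0]],
], jaw=0.6)

```text
time_s: 32.05
position: [0.3817, -0.2714, 0.1673]
tool_rot: [0.561, -0.559, 0.433, -0.431]
force: [0.1, -1.0, 1.0]
gripper_width: 0.801
```

Run:
```python
from h import *
P=tool()[0];print(P); snap('wrist','w13');snap('side','e13');snap('scene','s13')
for f in('s13','e13','w13'):
    rect(f,(.383,-.27),.09,.018,.0285,'rack'); rect(f,(.383,-.27),.075,.031,.045,'butt'); rect(f,(.578,-.294),.075,.018,.035,'mag')
s=cv2.imread('pics/e13.png'); cv2.imwrite('pics/c13.png',cv2.resize(s[130:370,160:480],None,fx=2.4,fy=2.4))
rows([[.46,-.02,.16],[.5777,.2847,.15]],86,16)
```

```text
[ 0.38169058 -0.27138061  0.16732983]
rack s13 188 c 383.1 -271.2 wh 69.5 121.0 ang 14.3 medz 0.0238
butt s13 314 c 385.6 -269.8 wh 53.6 101.0 ang 13.9 medz 0.0346
mag s13 683 c 579.7 -293.5 wh 91.0 89.9 ang 81.1 medz 0.0245
rack e13 649 c 380.7 -271.6 wh 64.2 120.6 ang 14.7 medz 0.0246
butt e13 1440 c 381.9 -272.0 wh 53.8 100.9 ang 14.7 medz 0.0354
mag e13 1660 c 575.4 -295.9 wh 90.1 90.1 ang 82.7 medz 0.0255
rack w13 215 c 377.6 -223.8 wh 18.4 60.9 ang 88.8 medz 0.0247
butt w13 6546 c 386.0 -273.8 wh 62.9 120.4 ang 14.1 medz 0.0411
mag w13 4899 c 579.3 -296.0 wh 88.6 89.2 ang 82.2 medz 0.0327
[-3.1, 0.1, 1.9, -0.0, -0.9, 0.0], [-3.0, 0.1, 2.2, -0.0, -0.9, 0.0], [-2.8, 0.1, 2.4, -0.0, -0.9, 0.0], [-2.6, 0.1, 2.6, -0.0, -0.9, 0.0], [-2.4, 0.1, 2.8, -0.0, -0.9, 0.0], [-2.2, 0.1, 3.0, -0.0, -0.9, 0.0], [-1.9, 0.1, 3.1, -0.0, -0.9, 0.0], [-1.5, 0.1, 3.4, -0.0, -0.9, 0.0], [-1.2, 0.1, 3.5, -0.0, -0.9, 0.0], [-0.9, 0.1, 3.6, -0.0, -0.9, 0.0], [-0.6, 0.1, 3.6, -0.0, -0.9, 0.0], [-0.3, 0.1, 3.7, -0.0, -0.9, 0.0], [-0.0, 0.1, 3.7, -0.0, -0.9, 0.0], [0.2, 0.1, 3.7, -0.0, -0.9, 0.0], [0.5, 0.1, 3.7, -0.0, -0.9, 0.0], [0.8, 0.1, 3.6, -0.0, -0.9, 0.0],
```

View pics/c13.png

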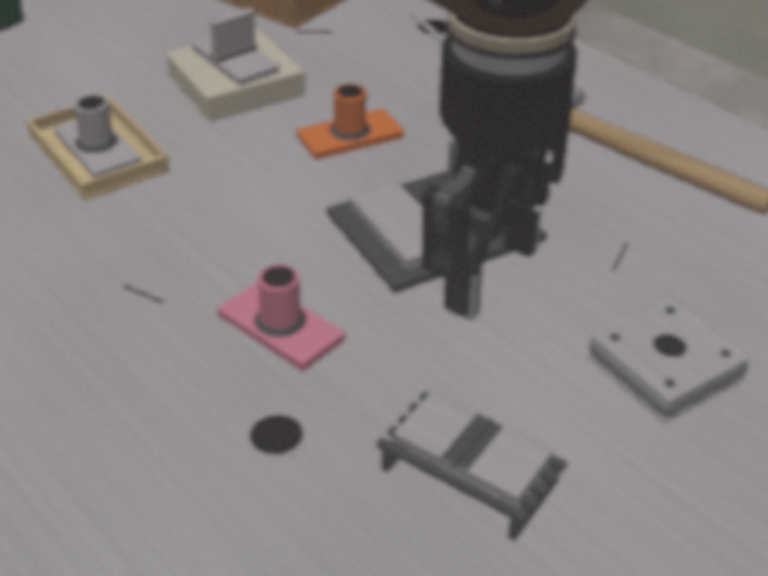

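The flat coupon lies centred on the rack. Back to the brick for the T coupon.

Request:
servo_tool([
  [[-3.1, 0.1, 1.9, 0, -0.9, 0], [-3.0, 0.1, 2.2, 0, -0.9, 0], [-2.8, 0.1, 2.4, 0, -0.9, 0], [-2.6, 0.1, 2.6, 0, -0.9, 0], [-2.4, 0.1, 2.8, 0, -0.9, 0], [-2.2, 0.1, 3.0, 0, -0.9, 0], [-1.9, 0.1, 3.1, 0, -0.9, 0], [-1.5, 0.1, 3.4, 0, -0.9, 0]],
], jaw=0.2)

```text
time_s: 33.2
position: [0.4638, 0.0188, 0.1507]
tool_rot: [0.668, -0.667, 0.238, -0.228]
force: [0.7, 0.2, 0.3]
gripper_width: 0.601
```

Run:
```python
from h import *
print(tool()[0]); rows([[.5777,.2847,.16]],86,8)
```

```text
[0.46375982 0.01876402 0.15070077]
[-1.0, -0.1, 3.5, -0.0, -0.9, -0.0], [-0.7, -0.1, 3.5, -0.0, -0.9, -0.0], [-0.4, -0.1, 3.6, -0.0, -0.9, -0.0], [-0.2, -0.1, 3.6, -0.0, -0.9, -0.0], [0.1, -0.1, 3.6, -0.0, -0.9, -0.0], [0.4, -0.1, 3.6, -0.0, -0.9, -0.0], [0.7, -0.1, 3.6, -0.0, -0.9, -0.0], [0.9, -0.1, 3.5, -0.0, -0.9, -0.0],
```

Request:
servo_tool([
  [[-1.0, -0.3, 3.5, 0, -0.9, 0], [-0.7, -0.3, 3.5, 0, -0.9, 0], [-0.4, -0.3, 3.6, 0, -0.9, 0], [-0.2, -0.2, 3.6, 0, -0.9, 0], [0.1, -0.2, 3.6, 0, -0.9, 0], [0.4, -0.2, 3.6, 0, -0.9, 0], [0.7, -0.2, 3.0, 0, -0.9, 0], [0, 0, 0, 0, 0, 0]],
])

```text
time_s: 34.2
position: [0.5518, 0.2568, 0.1534]
tool_rot: [0.707, -0.705, 0.049, -0.023]
force: [-0.6, 0.3, 1.2]
gripper_width: 0.6
```

Run:
```python
from h import *
P=tool()[0];print(P); snap('wrist','w14')
rect('w14',(.577,.286),.07,.075,.1,'fin'); rect('w14',(.577,.286),.07,.037,.05,'plate')
print(goto([.5772,.2848,.10],86))
```

```text
[0.55182727 0.25683626 0.15335588]
fin w14 910 c 575.6 284.6 wh 10.3 51.0 ang 86.8 medz 0.0865
plate w14 5067 c 575.2 285.1 wh 100.2 51.2 ang 86.7 medz 0.0418
(array([2.49, 5.2 , 3.15]), array([ 0.  , -0.37, -0.43]))
```

View pics/w14.png

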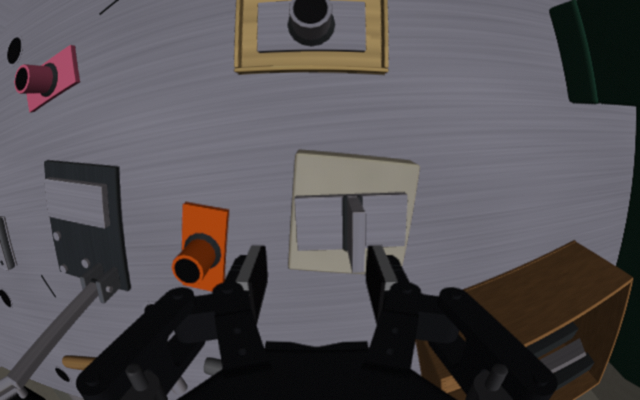

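Request:
servo_tool([
  [[2.4, 0.5, 3.1, 0, -0.45, -0.4], [0, 2, 0, 0, 0, 0], [0, 2, 0, 0, 0, 0], [0, 0, 0, 0, 0, 0]],
])

```text
time_s: 34.75
position: [0.5744, 0.2797, 0.1006]
tool_rot: [-0.705, 0.708, -0.028, 0.02]
force: [0.8, -0.6, -0.0]
gripper_width: 0.598
```

Run:
```python
from h import *
print(tool()[0],goto([.5767,.2847,.058],86.6))
```

```text
[0.57443041 0.27971893 0.10055684] (array([0.24, 4.25, 0.53]), array([ 0.06, -0.09, -0.13]))
```

Request:
servo_tool([
  [[0.2, 1, 0.5, 0, -0.1, -0.15], [0, 1.5, 0, 0, 0, 0], [0, 1, 0, 0, 0, 0], [0, 0, 0, 0, 0, 0]],
])

```text
time_s: 35.25
position: [0.5766, 0.2837, 0.0635]
tool_rot: [-0.705, 0.709, -0.02, 0.022]
force: [-0.1, -0.1, -0.2]
gripper_width: 0.599
```

Run:
```python
from h import *
print(tool()[0],goto([.5767,.2847,.057],86.6))
```

```text
[0.57664667 0.2836553  0.06353633] (array([-0.  ,  0.65,  0.11]), array([ 0.06, -0.  ,  0.03]))
```

Request:
servo_tool([
  [[0, 0.5, 0.1, 0, 0, 0], [0, 0.1, 0, 0, 0, 0]],
])

```text
time_s: 35.5
position: [0.5773, 0.2849, 0.0579]
tool_rot: [-0.705, 0.708, -0.02, 0.023]
force: [0.0, -1.3, -0.4]
gripper_width: 0.603
```

Request:
servo_tool([
  [[0, 0, 0, 0, 0, 0], [0, 0, 0, 0, 0, 0], [0, 0, 0, 0, 0, 0], [0, 0, 0, 0, 0, 0], [0, 0, 0, 0, 0, 0]],
], jaw=-1, squeeze=60)

```text
time_s: 36.12
position: [0.578, 0.2851, 0.0587]
tool_rot: [-0.705, 0.708, -0.019, 0.023]
force: [0.2, 0.4, -0.6]
gripper_width: 0.106
```

Request:
servo_tool([
  [[0, -0.5, 0, 0, 0, 0], [0, -2, 0, 0, 0, 0], [0, -3, 0, 0, 0, 0], [0, -3, 0, 0, 0, 0]],
])

```text
time_s: 36.62
position: [0.5721, 0.2837, 0.1397]
tool_rot: [-0.703, 0.71, -0.025, 0.018]
force: [0.1, 0.7, -5.1]
gripper_width: 0.105
```

Run:
```python
from h import *
print(tool()[0]); rows([[.47,.13,.15],[.5320,-.0340,.13]],77.5,10)
```

```text
[0.5720873  0.28374513 0.13969266]
[-1.8, -0.2, -3.1, 0.0, 0.2, -0.0], [-1.8, -0.2, -3.1, 0.0, 0.2, -0.0], [-1.7, -0.2, -3.2, 0.0, 0.2, -0.0], [-1.7, -0.2, -3.2, 0.0, 0.2, -0.0], [-1.6, -0.2, -3.2, 0.0, 0.2, -0.0], [1.3, 0.3, -3.2, 0.0, 0.2, -0.0], [1.8, 0.4, -3.1, 0.0, 0.2, -0.0], [1.8, 0.4, -3.1, 0.0, 0.2, -0.0], [1.9, 0.4, -3.1, 0.0, 0.2, -0.0], [1.9, 0.4, -3.0, 0.0, 0.2, -0.0],
```

Request:
servo_tool([
  [[-1.8, -0.2, -3.1, 0, 0.2, 0], [-1.8, -0.2, -3.1, 0, 0.2, 0], [-1.7, -0.2, -3.2, 0, 0.2, 0], [-1.7, -0.2, -3.2, 0, 0.2, 0], [-1.6, -0.2, -3.2, 0, 0.2, 0], [0.5, 0.2, -3.2, 0, 0.2, 0], [1.5, 0.2, -3.1, 0, 0.2, 0], [1.0, 0.2, -2.5, 0, 0.2, 0]],
])

```text
time_s: 37.62
position: [0.4839, 0.0386, 0.1572]
tool_rot: [-0.701, 0.706, -0.069, 0.071]
force: [0.4, 0.4, -6.1]
gripper_width: 0.107
```

Run:
```python
from h import *
print(tool()[0]); rows([[.532,-.0340,.12]],77.5,4)
```

```text
[0.48390995 0.03855973 0.15716952]
[1.5, 0.9, -1.5, 0.0, 0.1, 0.0], [1.5, 0.9, -1.5, 0.0, 0.1, 0.0], [1.5, 0.9, -1.5, 0.0, 0.1, 0.0], [1.6, 0.9, -1.5, 0.0, 0.1, 0.0],
```

Request:
servo_tool([
  [[1.5, 0.9, -1.5, 0, 0.1, 0], [1.5, 0.9, -1.5, 0, 0.1, 0], [1.4, 0.9, -1.4, 0, 0.1, 0], [0.8, 0.9, -0.8, 0, 0.1, 0], [0, 0, 0, 0, 0, 0]],
])

```text
time_s: 38.25
position: [0.5265, -0.027, 0.1197]
tool_rot: [-0.7, 0.704, -0.082, 0.084]
force: [-0.8, 0.5, -6.2]
gripper_width: 0.107
```

Run:
```python
from h import *
P=tool()[0];print(P,goto([.533,-.0340,.08],77.5)); snap('wrist','w15');snap('side','e15');snap('scene','s15')
for f in('s15','e15','w15'):
    rect(f,P[:2],.075,P[2]-.022,P[2]-.008,'plate');rect(f,(.53,-.035),.075,.0185,.03,'bed');rect(f,(.56,-.04),.13,.005,.014,'jigbase')
s=cv2.imread('pics/s15.png'); cv2.imwrite('pics/c15.png',cv2.resize(s[110:290,190:480],None,fx=2.7,fy=2.7))
```

```text
[ 0.52646225 -0.02699914  0.11972486] (array([ 0.79,  3.98, -0.5 ]), array([ 0.07, -0.21,  0.04]))
plate s15 441 c 527.0 -26.8 wh 101.9 52.6 ang 75.8 medz 0.1034
bed s15 457 c 532.9 -33.8 wh 105.0 52.0 ang 75.9 medz 0.0214
jigbase s15 1210 c 567.2 -41.0 wh 131.8 161.7 ang 77.4 medz 0.0095
plate e15 559 c 524.9 -28.7 wh 102.1 52.5 ang 75.9 medz 0.104
bed e15 721 c 530.9 -35.4 wh 109.8 51.8 ang 77.7 medz 0.0223
jigbase e15 1760 c 565.0 -44.2 wh 131.2 162.3 ang 77.3 medz 0.0105
plate w15 10593 c 524.7 -26.1 wh 100.5 50.9 ang 76.7 medz 0.1037
bed w15 2278 c 513.6 -29.2 wh 104.3 15.6 ang 77.0 medz 0.0226
jigbase w15 4821 c 556.0 -38.6 wh 131.1 141.5 ang 77.8 medz 0.0106
```

View pics/w15.png

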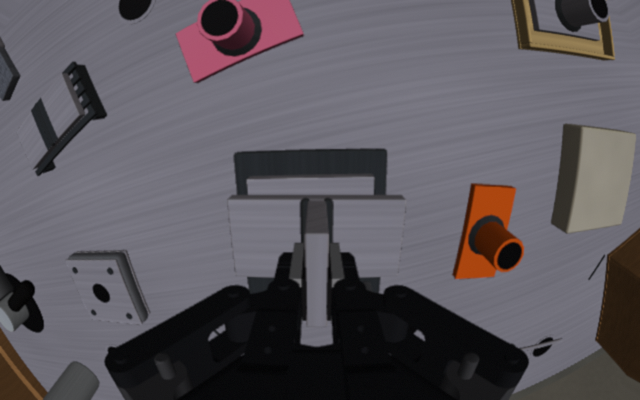

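View pics/c15.png

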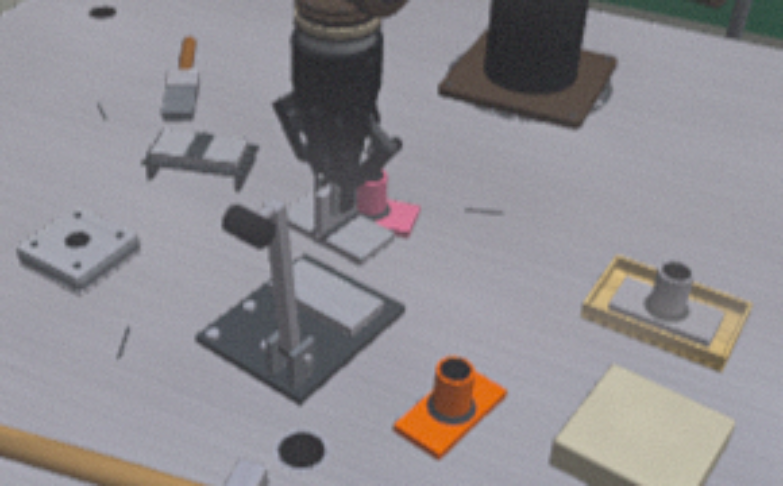

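Request:
servo_tool([
  [[0.8, 0.5, -0.5, 0, -0.2, 0], [0, 1.8, 0, 0, 0, 0], [0, 1.5, 0, 0, 0, 0], [0, 0, 0, 0, 0, 0]],
])

```text
time_s: 38.9
position: [0.5333, -0.0324, 0.0806]
tool_rot: [-0.701, 0.705, -0.074, 0.077]
force: [0.8, -0.4, -5.8]
gripper_width: 0.105
```

Run:
```python
from h import *
P=tool()[0];print(P,goto([.5327,-.0342,.055],77.5))
```

```text
[ 0.53332117 -0.0324094   0.08058984] (array([-0.04,  2.56, -0.17]), array([0.07, 0.04, 0.06]))
```

Request:
servo_tool([
  [[0, 1, -0.2, 0.05, 0, 0.05], [0, 1, 0, 0, 0, 0], [0, 0.5, 0, 0, 0, 0]],
])

```text
time_s: 39.28
position: [0.5334, -0.0347, 0.0544]
tool_rot: [-0.703, 0.704, -0.075, 0.076]
force: [-0.9, 0.0, -6.1]
gripper_width: 0.106
```

Run:
```python
from h import *
P=tool()[0];print(P,goto([.5327,-.0342,.048],77.5))
```

```text
[ 0.53338195 -0.03467444  0.05440432] (array([-0.08,  0.64,  0.03]), array([0.02, 0.04, 0.02]))
```

Request:
servo_tool([
  [[-0.1, 0.4, 0, 0, 0, 0], [0, 0.3, 0, 0, 0, 0]],
])

```text
time_s: 39.52
position: [0.5323, -0.0345, 0.0488]
tool_rot: [-0.703, 0.704, -0.076, 0.075]
force: [-11.2, 1.6, 17.6]
gripper_width: 0.109
```

Request:
servo_tool([
  [[0, 0.3, 0, 0, 0, 0], [0, 0.2, 0, 0, 0, 0]],
])

```text
time_s: 39.78
position: [0.5329, -0.0346, 0.0489]
tool_rot: [-0.703, 0.704, -0.077, 0.074]
force: [-3.3, -0.1, 1.0]
gripper_width: 0.103
```

In contact with the bed; releasing.

Request:
servo_tool([
  [[0, 0, 0, 0, 0, 0], [0, 0, 0, 0, 0, 0], [0, 0, 0, 0, 0, 0], [0, -1, 0, 0, 0, 0], [-0.2, -4, 0, 0, 0, 0], [-0.5, -5, 0, 0, 0, 0], [-4, -3, 0, 0, 0, 0], [-3, -1, 3, 0, 0, 0]],
], jaw=0.2)

```text
time_s: 40.78
position: [0.4672, 0.0097, 0.1982]
tool_rot: [-0.702, 0.704, -0.074, 0.079]
force: [0.6, 0.4, -0.1]
gripper_width: 0.596
```

Request:
servo_tool([
  [[0, -1, 4, 0, 0, 0], [0, 0, 4, 0, 0, 0], [0, 0, 4, 0, 0, 0], [0, 0, 0, 0, 0, 0], [0, 0, 0, 0, 0, 0], [0, 0, 0, 0, 0, 0]],
])

```text
time_s: 41.52
position: [0.4932, 0.1308, 0.2146]
tool_rot: [-0.702, 0.704, -0.07, 0.083]
force: [-0.7, 0.3, -0.4]
gripper_width: 0.601
```

Run:
```python
from h import *
P=tool()[0];print(P,bot.state()['force']); snap('wrist','w16');snap('side','e16');snap('scene','s16')
for f in('s16','e16','w16'):
    rect(f,(.532,-.034),.058,.027,.037,'tee plate');rect(f,(.532,-.034),.058,.06,.085,'fin');rect(f,(.56,-.04),.13,.005,.014,'jigbase')
    rect(f,(.383,-.27),.075,.031,.045,'butt');rect(f,(.383,-.27),.09,.018,.029,'rack'); rect(f,(.394,.267),.04,.045,.07,'pipe'); rect(f,(.394,.267),.095,.0125,.028,'tray'); rect(f,(.578,-.294),.075,.018,.035,'mag')
    p,W=cloud(f); t=W[np.isfinite(W).all(-1)]; c=jig(.1,.038)
    for lo,hi in((.06,.1),(.1,.15),(.15,.19),(.19,.23)):
        k=(np.hypot(*(t[:,:2]-c).T)<.06)&(t[:,2]>lo)&(t[:,2]<hi); 
        if k.sum(): print('  bar z',lo,hi,((np.median(t[k],0)[:2]-J)@np.array([np.cos(JY),np.sin(JY)])).round(4),k.sum())
s=cv2.imread('pics/s16.png'); cv2.imwrite('pics/c16.png',cv2.resize(s[110:290,190:480],None,fx=2.7,fy=2.7))
s=cv2.imread('pics/e16.png'); cv2.imwrite('pics/c16e.png',cv2.resize(s[100:350,140:460],None,fx=2.4,fy=2.4))
```

```text
[0.49321659 0.13082032 0.21458936] [-0.71112808  0.25783809 -0.35288093]
tee plate s16 351 c 533.7 -33.9 wh 100.4 51.5 ang 77.9 medz 0.0316
fin s16 122 c 533.7 -34.2 wh 12.1 50.6 ang 78.4 medz 0.0735
jigbase s16 1137 c 567.4 -41.1 wh 131.7 162.7 ang 77.4 medz 0.0094
butt s16 319 c 385.7 -270.6 wh 54.1 99.7 ang 13.8 medz 0.0344
rack s16 194 c 385.9 -270.4 wh 64.9 121.0 ang 14.7 medz 0.0238
pipe s16 141 c 396.6 267.2 wh 32.4 33.6 ang 74.6 medz 0.0576
tray s16 674 c 395.0 267.4 wh 140.7 94.4 ang 84.5 medz 0.0152
mag s16 701 c 580.1 -293.0 wh 91.0 89.9 ang 81.7 medz 0.0245
  bar z 0.06 0.1 0.1022 94
  bar z 0.1 0.15 0.1062 129
  bar z 0.15 0.19 0.1091 96
  bar z 0.19 0.23 0.1405 287
tee plate e16 499 c 531.1 -36.0 wh 101.9 52.2 ang 77.5 medz 0.0324
fin e16 211 c 530.1 -35.2 wh 14.5 51.7 ang 77.6 medz 0.0725
jigbase e16 1615 c 562.5 -55.5 wh 159.8 161.4 ang 78.0 medz 0.0104
butt e16 1435 c 382.5 -271.4 wh 54.1 101.5 ang 14.8 medz 0.0355
rack e16 658 c 381.2 -271.0 wh 65.1 121.1 ang 14.3 medz 0.0248
pipe e16 155 c 392.7 265.3 wh 33.0 35.5 ang 18.3 medz 0.0584
tray e16 730 c 393.4 265.8 wh 146.1 91.3 ang 83.8 medz 0.0161
mag e16 1655 c 575.4 -295.9 wh 91.5 91.0 ang 81.0 medz 0.0254
  bar z 0.06 0.1 0.0948 124
  bar z 0.1 0.15 0.0982 167
  bar z 0.15 0.19 0.1018 144
  bar z 0.19 0.23 0.1277 280
tee plate w16 2105 c 531.4 -33.7 wh 101.2 50.8 ang 77.3 medz 0.0323
fin w16 622 c 531.8 -33.8 wh 11.7 51.7 ang 78.1 medz 0.0762
jigbase w16 4299 c 563.7 -40.0 wh 131.5 157.2 ang 78.1 medz 0.0103
butt w16 1296 c 383.3 -270.3 wh 51.4 101.5 ang 15.2 medz 0.0353
rack w16 578 c 382.6 -269.8 wh 64.3 122.3 ang 14.6 medz 0.025
pipe w16 928 c 393.6 267.6 wh 33.2 33.3 ang 8.9 medz 0.0593
tray w16 4089 c 393.5 267.8 wh 141.3 90.9 ang 84.0 medz 0.0151
mag w16 1632 c 577.0 -293.0 wh 90.3 89.7 ang 83.1 medz 0.0253
  bar z 0.1 0.15 0.0962 385
  bar z 0.15 0.19 0.0986 287
```

View pics/c16.png

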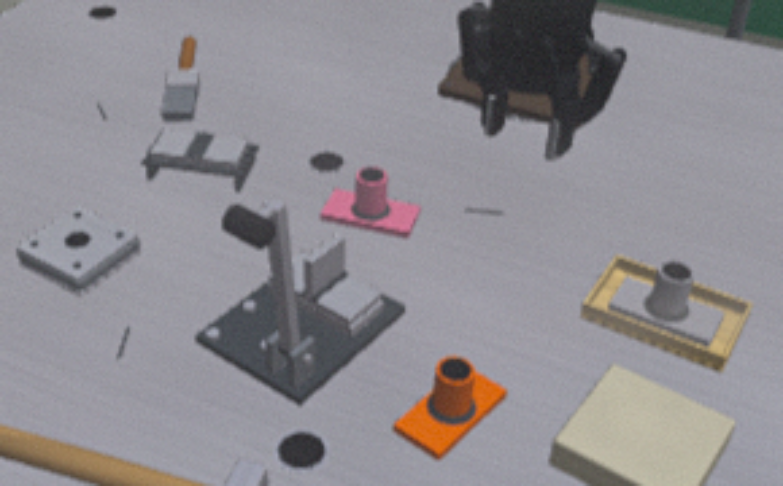

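View pics/c16e.png

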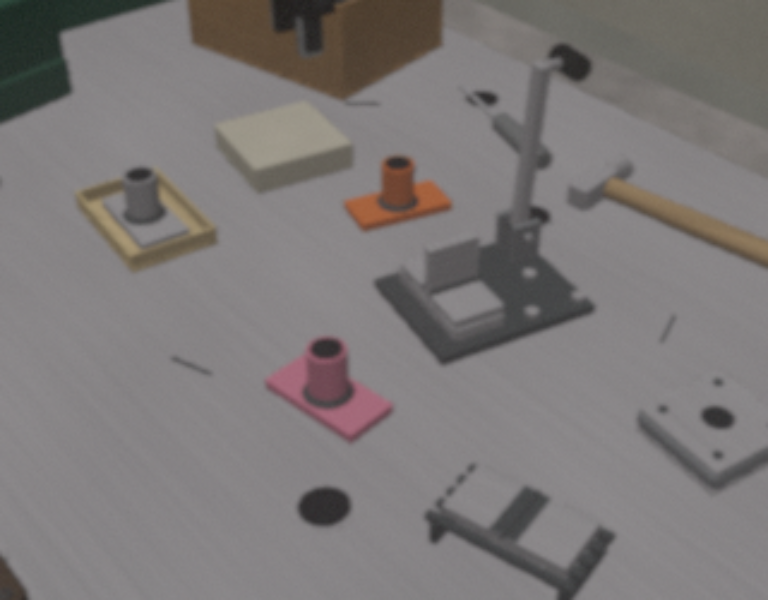

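All three coupons are flat and centred, the bar is up, the magnet hasn't moved, and the arm is clear. Handing in.

```bash
python3 -c "
from rig import bot
print(bot.close_job(), bot.state()['time_s'])"
```

```text
the job is handed in; nothing more can be done
the job is handed in; nothing more can be done
```

I lifted the clamp bar right up while the flat coupon was still on the bed, then moved all three coupons on by one station. The job was handed in at about 42 s of the 138 s allowed. The T coupon was parked on the fire brick, the pipe coupon went from rack to tray, the flat coupon from jig to rack, and then the T coupon from brick to jig bed.

- **Bar:** it stands at about 1.65 rad. That comes from the handle's position when I let go; later depth readings along the bar agree it is near upright and leaning slightly back.
- **Coupons:** the last pictures put each coupon within about 2 mm and 1–2° of its station. The heights measured match parts lying flat.
- **Magnet:** no shift beyond camera scatter of 1–3 mm.
- **Disagreements:** the camera views differed from each other by 2–4 mm. One side-view fit of the jig's base came out wrong because of clutter, so I ignored it.
- **Regrip:** my first grip on the flat coupon was too low and apparently caught the bed as well. I opened, raised the gripper 7 mm and gripped again, after which it lifted level.

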